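# Case the wooden house and hold the cover ready for its screws

### The arm

A 6-joint arm with a two-finger parallel gripper is mounted at the origin on the work surface. World frame = base frame: x ahead of the robot, y to its left, z up, the work surface at z = 0. Lengths are in m, angles in degrees, forces in N, time in s.
With the tool pointing down it reaches from about 0.325 to 0.9 m from the base axis. Payload 6.1 kg.
Tool frame: the origin (TCP) lies on the centre line of the jaws, within the pads' length; the fingertips stand 17 mm ahead of it and the grasp point (between the pads) lies 2 mm behind it; x points along the fingers, y is the direction in which the jaws open and shut, and the axes are right-handed (so a half turn about x gives the same grasp; the last joint's range is limited). The gripper opens to 87 mm and grips with 3 to 60 N. Pads are 19 mm wide; open, the fingers measure 117 mm over their backs; the gripper's body (75 mm by 190 mm) begins 51 mm behind the grasp point.
Start: joints at [-77.699, 12.628, 87.462, -0, 79.91, -7.225], TCP at [0.209, -0.589, 0.208] pointing down, gripper open.
Joint ranges: [-170.65, 170.65], [-52.31, 119.04], [5.05, 147.46], [-71.25, 251.25], [11.57, 151.72], [-153.62, 153.62]. Speed limits (degrees/s): [147.25, 147.25, 172.46, 180, 180, 180].

### API

Orientations are given as [roll, pitch, yaw] about the fixed x, y, z axes, in that order (R = Rz(yaw) Ry(pitch) Rx(roll)).
In Python, from plant import ctrl, vision, order gives the robot as it stands.
- The arm moves only by the tool play_rows, never from a script. Its argument "deltas" is one flat list of numbers, 7 for each row, row after row: the shift along the tool's x, y, z in m, then the turn, a rotation vector about the tool's x, y, z in degrees, then the closure, from 0 (fully open) to 1 (shut). A call has 1 to 8 rows; each row shifts and turns the pose as measured when the row begins, along the tool's axes as they then stand; what a row does not reach is not made up. A row lasts 1/12 s, in which the tool goes at most 41.7 mm and 7.16 degrees, less where a joint would pass 70% of its speed; a pose out of reach is approached as far as the arm can. A call is refused whole if a number of a shift passes 0.0417 or a number of a turn 7.16, either way. A call with a gripper value outside its range is refused whole. The fingers move at their own pace and stop on an object; "grip_force" is the grip in N (left out, the last holds). Time passes only in rows, so rows that do not move let the fingers close. It gives the time, the measured TCP pose, the force and the opening at its end, in the units of the state.
- ctrl.sense(): the state, without advancing time (a new reading comes with each control period).
- vision.grab_frame(name): name is "scene" or "side" or "wrist"; returns a dict with "pixels" (384x512x3 uint8, blue, green, red), "K" (3x3 intrinsics, pixels), "extrinsics" (4x4, takes a point from camera to world coordinates); the wrist camera has in their place "T_tool_cam" (4x4, takes a point from camera to tool coordinates, whose origin is the TCP and whose axes are the tool frame's). Camera axes: x right, y up, looking along -z (the intrinsics and any distortion apply to the point x, -y, -z); pixel columns grow to the right and rows downward; lengths in m; the calibration is good to about 2 mm. The wrist camera is an equidistant fisheye: a pixel r from the principal point sees the ray r / f radians off the axis. A picture is of the moment at which its call begins: read the wrist's pose just before it. There is no depth.
- order.hand_in(): hands the job in, once; it reports no verdict.
The state is a dict: "time": time; "q": joint angles; "dq": joint speeds; "effort": joint torques, N m; "tool_pos": TCP position; "tool_rot": TCP orientation; "wrist_force": force on the tool from outside, world axes, zero at the start; "moment": the same for the moment, N m; "gripper_width": finger opening in m.
Only numpy, scipy, OpenCV 4.12 (cv2) and the standard library are available. Lean on these libraries where they do the work, as an engineer would, in place of code of your own. Each camera call takes 0.05 s, during which the arm holds its last target.

### The job

Take the flat wooden house out of its leaning cradle and stand it upright on its bottom edge, roof up, on the floor of the open display case near the middle, and let go of it. Then lift the windowed cover by its handle and hold it level, hovering about 20 mm above the case's rim without touching it, turned so that its three screw holes line up closely over the three threaded holes in the case, ready for the screws; finish while still holding it there. Leave the screwdriver, jar and wooden ring alone.

Things in the scene. Friction and masses are not known exactly. Their poses are not given: they have to be found in the camera images.
- case: Open-topped display case, fixed: 130 (x) by 160 (y) by 95 mm high, floor 8 mm thick, plywood walls 8 mm thick at its +y and -y ends, clear walls 5 mm thick at +x and -x. Origin at the centre of its underside, z up. Inside, three 24 mm square posts flush with the rim, each with a brass threaded hole in its top: two in the corners of the -y end, one in the middle of the +y end.
- ornament_mid (a point): Centre of the flat house-shaped wooden ornament, 38.5 mm above its bottom edge: 16 mm thick (its x axis), 64 mm wide (y), 77 mm from the flat bottom edge to the roof ridge (z, towards the ridge). Full width up to 45 mm above the bottom edge, then a 45-degree gable up to the ridge. About 60 g. The upper half of both broad faces is free to be pinched.
- ornament: The same ornament, same axes; origin at the centre of its bottom edge. It starts leaning loosely in the cradle, 35 degrees off vertical, its ridge towards the cradle's -x side (roughly towards the robot).
- cradle: Dark wooden cradle, fixed to the table, base 110 mm (x) by 80 mm (y); origin at the centre of its underside. A sloping rest, 50 mm wide, backs the lowest 30 mm of the ornament's -x face; a ledge carries its bottom edge. Its -x side is the side towards which the ornament leans.
- cover_grip (a point): Centre of the handle bar of the case's cover, 37 mm above the cover's underside. The bar is dark wood along the cover's x axis, 112 mm long, 18 mm wide (y) and 18 mm high, with 20 mm of free height under it between its two feet, which are centred 48 mm either side of the middle. Axes are the cover's, z up.
- cover: The case's cover: a loose plywood frame 130 mm (x) by 160 mm (y) by 8 mm with a clear window and a handle, about 0.22 kg, lying flat on the table, handle up. Origin at the centre of its underside, z up.
- cover_hole0 (a point): Centre of the cover's screw hole 0 (12 mm wide, through), on the underside: corner at +x, -y, at x, y = (+53, -68) mm from the cover's centre. It belongs over case_hole0.
- case_hole0 (a point): Mouth of the case's threaded hole 0 (brass, 11 mm across the rim), level with the case's rim, 95 mm above the table: corner at +x, -y, at x, y = (+53, -68) mm from the case's centre.
- cover_hole1 (a point): Centre of the cover's screw hole 1 (12 mm wide, through), on the underside: corner at -x, -y, at x, y = (-53, -68) mm from the cover's centre. It belongs over case_hole1.
- case_hole1 (a point): Mouth of the case's threaded hole 1 (brass, 11 mm across the rim), level with the case's rim, 95 mm above the table: corner at -x, -y, at x, y = (-53, -68) mm from the case's centre.
- cover_hole2 (a point): Centre of the cover's screw hole 2 (12 mm wide, through), on the underside: middle of the +y side, at x, y = (0, +68) mm from the cover's centre. It belongs over case_hole2.
- case_hole2 (a point): Mouth of the case's threaded hole 2 (brass, 11 mm across the rim), level with the case's rim, 95 mm above the table: middle of the +y side, at x, y = (0, +68) mm from the case's centre.
- screwdriver: Screwdriver with a wooden handle lying on the table, 190 mm long; leave alone.
- jar: Closed glass jar with a wooden cap, 60 mm wide, 85 mm high, origin at its underside; leave alone.
- ring: Loose wooden ring, 70 mm across, 12 mm high, lying on the table, origin at its underside; leave alone.
There are look-alikes about, which are no part of the job. What is shaped like the cover but pink, purple or yellow is not meant.

How it is judged (in metres and radians):
On the way:
1. the ornament stands upright on the case's floor, let go (angle between ornament_mid's own z axis and vertical below 0.12 rad and x of ornament_mid in the frame of case between -0.045 and 0.045 m and y of ornament_mid in the frame of case between -0.05 and 0.05 m and z of ornament_mid in the frame of case between 0.04 and 0.053 m and contact force between ornament and the arm below 0.05 N and contact force between ornament and the fingers below 0.05 N), for 0.3 s.
At the end, for the whole second after the job is handed in: Ornament untouched on the case floor, within 0.12 rad of upright, centre within 45 (x) and 50 mm (y) of the case's middle; cover held by the fingers, touching neither case nor ornament, each hole within 4 mm sideways of its threaded hole and 8 to 40 mm above the rim (all of step 1 and horizontal distance between cover_hole0 and case_hole0 below 0.004 m and z of cover_hole0 in the frame of case between 0.103 and 0.135 m and horizontal distance between cover_hole1 and case_hole1 below 0.004 m and z of cover_hole1 in the frame of case between 0.103 and 0.135 m and horizontal distance between cover_hole2 and case_hole2 below 0.004 m and z of cover_hole2 in the frame of case between 0.103 and 0.135 m and contact force between cover and case below 0.1 N and contact force between cover and ornament below 0.1 N and contact force between cover and the fingers above 1 N); the arm keeps its last pose, push and grip.
It fails at once if screwdriver shoved by more than 30 mm (distance of screwdriver from where it was at the start of the episode above 0.03 m).
It fails at once if jar shoved by more than 30 mm (distance of jar from where it was at the start of the episode above 0.03 m).
It fails at once if ring shoved by more than 30 mm (distance of ring from where it was at the start of the episode above 0.03 m).
It also fails if it takes over 64 s, if anything falls off the work surface, if the arm or the gripper's body presses on something with over 40 N, if the wrist force passes 120 N, or if a joint passes its speed limit or range.

## Working session

There is one attempt and no reset: what is moved stays moved. The work goes in short steps, Python scripts to look and compute and a tool call to move; the robot and the scene stay as the last step left them, time stands still between calls to the robot, and variables do not carry over. Pictures are saved under pics/ and viewed, and the job is handed in when it is done.

Besides the shell and the picture viewer there is one more tool, called after "Request:" as a command line: name --argument value ..., lists and objects as JSON in quotes. play_rows: Moves the arm, as the interface text tells. Its arguments: {"type":"object","properties":{"deltas":{"type":"array","items":{"type":"number"}},"grip_force":{"type":"number"}},"required":["deltas"]}

```bash
ls; mkdir -p pics; python3 - <<'E'
from plant import ctrl, vision, order
import cv2,numpy as np
print(ctrl.sense())
for n in ("scene","side","wrist"):
    f=vision.grab_frame(n); cv2.imwrite(f"pics/{n}0.png",f["pixels"])
    print(n,np.round(f["K"],2).tolist(),{k:np.round(v,4).tolist() for k,v in f.items() if k not in("pixels","K")})
E
```

```text
pics
{'time': 0.0, 'q': array([-7.77023834e+01,  1.26753442e+01,  8.75256308e+01, -6.15876076e-04,
        7.99117373e+01, -7.22461849e+00]), 'dq': array([ 0.00780224, -0.11615223,  0.10522331, -0.04363515, -0.05839481,
       -0.05481545]), 'effort': array([ 7.33835896e-04, -4.94606209e+01, -3.87376177e+01,  7.01227854e-02,
        5.73292037e-02, -1.79407421e-04]), 'tool_pos': array([ 0.20871332, -0.58842297,  0.20673744]), 'tool_rot': array([-96.91649758,  89.88728615, 102.60584596]), 'wrist_force': array([-0.31473809, -0.00310059, -0.20965558]), 'moment': array([-0.04893903, -0.01018323,  0.02234161]), 'gripper_width': 0.08704713502215312}
scene [[492.63, 0.0, 256.2], [0.0, 492.63, 195.33], [0.0, 0.0, 1.0]] {'extrinsics': [[0.863, -0.3016, 0.4053, 1.1847], [0.5048, 0.5467, -0.6681, -1.1584], [-0.0201, 0.7811, 0.6241, 1.0902], [0.0, 0.0, 0.0, 1.0]]}
side [[465.08, 0.0, 257.76], [0.0, 465.08, 195.21], [0.0, 0.0, 1.0]] {'extrinsics': [[-0.9989, 0.0049, -0.0464, 0.4419], [-0.0421, -0.5241, 0.8506, 1.0854], [-0.0201, 0.8517, 0.5237, 0.8144], [0.0, 0.0, 0.0, 1.0]]}
wrist [[297.32, 0.0, 251.59], [0.0, 297.32, 196.57], [0.0, 0.0, 1.0]] {'T_tool_cam': [[-0.0003, 0.2871, -0.9579, -0.1772], [1.0, 0.0001, -0.0003, 0.0006], [-0.0, -0.9579, -0.2871, -0.0797], [0.0, 0.0, 0.0, 1.0]]}
```

View pics/scene0.png

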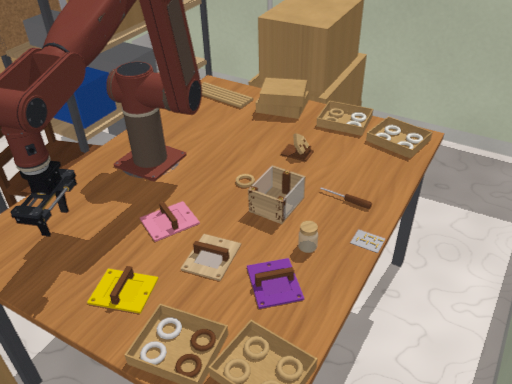

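View pics/side0.png

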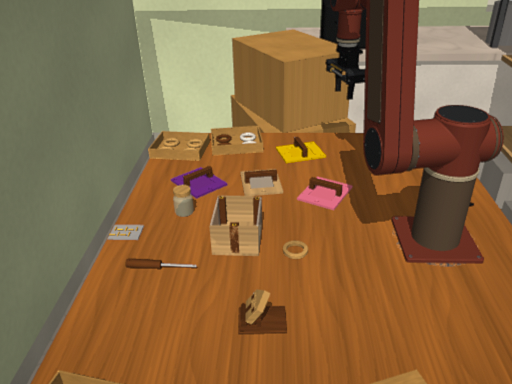

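View pics/wrist0.png

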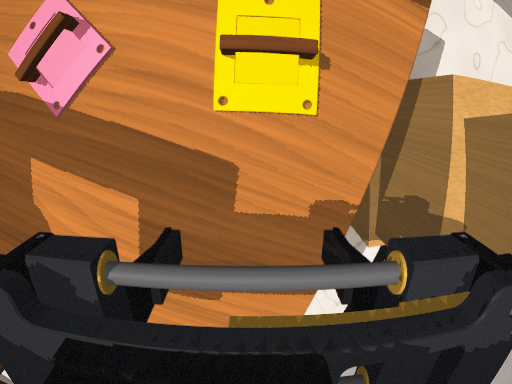

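The scene view shows the plywood cover at about (211,257), the case at (277,193), the cradle with the house at (297,150), the jar at (308,237), the ring at (245,181) and the screwdriver at (345,198). Next I'll zoom in.

```bash
cat > h.py <<'E'
from plant import ctrl, vision, order
import cv2,numpy as np
from scipy.spatial.transform import Rotation as Rn
def ext(f,st=None):
    if 'extrinsics' in f: return np.array(f['extrinsics'])
    T=np.eye(4); T[:3,:3]=Rn.from_euler('xyz',st['tool_rot'],degrees=True).as_matrix(); T[:3,3]=st['tool_pos']
    return T@np.array(f['T_tool_cam'])
def ray(f,uv,st=None):
    K=f['K'];a=(uv[0]-K[0,2])/K[0,0];b=(uv[1]-K[1,2])/K[1,1]
    if 'extrinsics' in f: d=np.array([a,-b,-1.])
    else:
        r=np.hypot(a,b); s=np.sin(r)/r if r>1e-9 else 1; d=np.array([a*s,-b*s,-np.cos(r)])
    E=ext(f,st); return E[:3,3],E[:3,:3]@d
def cast(f,uv,z,st=None):
    o,d=ray(f,uv,st); return o+d*(z-o[2])/d[2]
def proj(f,p,st=None):
    E=ext(f,st);K=f['K'];c=E[:3,:3].T@(np.array(p)-E[:3,3]);x,y,z=c[0],-c[1],-c[2]
    if 'extrinsics' in f: a,b=x/z,y/z
    else:
        r=np.hypot(x,y);t=np.arctan2(r,z);a,b=x/r*t,y/r*t
    return np.array([a*K[0,0]+K[0,2],b*K[1,1]+K[1,2]])
def tri(f1,u1,f2,u2,s1=None,s2=None):
    o1,d1=ray(f1,u1,s1);o2,d2=ray(f2,u2,s2);d1/=np.linalg.norm(d1);d2/=np.linalg.norm(d2)
    t=np.linalg.lstsq(np.c_[d1,-d2],o2-o1,rcond=None)[0];a=o1+d1*t[0];b=o2+d2*t[1]
    return (a+b)/2,np.linalg.norm(a-b)
def grab(n):
    st=ctrl.sense();return vision.grab_frame(n),st
def crop(f,name,x0,y0,x1,y1,s):
    cv2.imwrite(f'pics/{name}.png',cv2.resize(f['pixels'][y0:y1,x0:x1],None,fx=s,fy=s,interpolation=cv2.INTER_CUBIC))
E
python3 - <<'E'
from h import *
import pickle
f,_=grab('scene');g,_=grab('side')
pickle.dump((f,g),open('fs.pkl','wb'))
crop(f,'c1',170,120,330,290,3.5);crop(g,'c2',200,165,310,340,3.4)
for n,u in dict(cover=(211,257),case=(277,210),cradle=(297,155),jar=(308,250),ring=(245,182)).items(): print(n,cast(f,u,0).round(3))
for n,u in dict(cover=(262,185),case=(237,240),cradle=(262,325),jar=(184,212),ring=(295,252)).items(): print(n,cast(g,u,0).round(3))
E
```

```text
cover [ 0.508 -0.321  0.   ]
case [ 0.579 -0.026  0.   ]
cradle [0.489 0.306 0.   ]
jar [ 0.755 -0.148  0.   ]
ring [0.401 0.057 0.   ]
cover [ 0.502 -0.305  0.   ]
case [0.564 0.011 0.   ]
cradle [0.48  0.332 0.   ]
jar [ 0.744 -0.133  0.   ]
ring [0.398 0.063 0.   ]
```

View pics/c1.png

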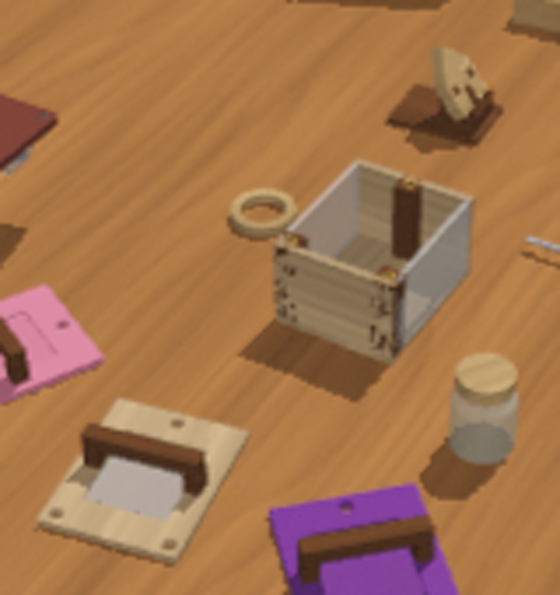

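View pics/c2.png

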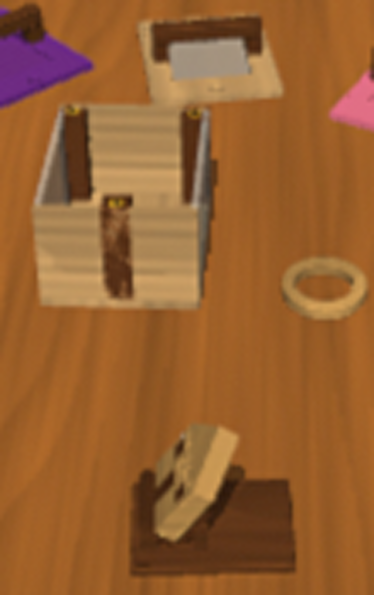

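```bash
python3 - <<'E'
from h import *
import pickle
f,g=pickle.load(open('fs.pkl','rb'))
S=lambda x,y:(170+x/3.5-.36,120+y/3.5-.36)
D=lambda x,y:(200+x/3.4-.35,165+y/3.4-.35)
def pose(P,L):
    P=np.array(P)[:,:2];L=np.array(L);c=P.mean(0);l=L.mean(0);A=P-c;B=L-l
    th=np.arctan2((B[:,0]*A[:,1]-B[:,1]*A[:,0]).sum(),(A*B).sum());R=np.array([[np.cos(th),-np.sin(th)],[np.sin(th),np.cos(th)]])
    o=c-R@l;return o.round(4),np.degrees(th).round(2),(A-B@R.T).round(4).tolist()
L=np.array([[53,-68],[-53,-68],[0,68]])/1000
print('case S',pose([cast(f,S(*u),.095) for u in((390,273),(292,241),(408,184))],L))
print('case D',pose([cast(g,D(*u),.095) for u in((72,110),(195,112),(118,203))],L))
for a,b in zip(((390,273),(292,241),(408,184)),((72,110),(195,112),(118,203))): print(tri(f,S(*a),g,D(*b)))
print('cover S',pose([cast(f,S(*u),.008) for u in((170,545),(57,513),(178,422))],L))
print('bar S',[cast(f,S(*u),.046).round(4) for u in((86,430),(207,464))])
print('bar D',[cast(g,D(*u),.046).round(4) for u in((152,20),(262,18))])
print('base D',[cast(g,D(*u),.01).round(4) for u in((131,575),(295,572),(290,482))])
print('base S',[cast(f,S(*u),.01).round(4) for u in((388,118),(473,143),(502,103))])
E
```

```text
case S (array([0.5634, 0.001 ]), np.float64(-0.12), [[-0.0018, 0.0025], [0.0009, 0.0], [0.0009, -0.0025]])
case D (array([ 0.5615, -0.0022]), np.float64(-0.83), [[0.0005, -0.0009], [-0.0002, -0.0002], [-0.0003, 0.0011]])
(array([ 0.61449914, -0.06730444,  0.09735414]), np.float64(0.002469051016768001))
(array([ 0.50909939, -0.06718059,  0.09548038]), np.float64(0.0043027404148115915))
(array([0.56316922, 0.06695914, 0.09461355]), np.float64(0.0020493653366414335))
cover S (array([ 0.5099, -0.3191]), np.float64(9.74), [[0.0005, -0.001], [0.0001, -0.0], [-0.0006, 0.001]])
bar S [array([ 0.4575, -0.3303,  0.046 ]), array([ 0.572 , -0.3138,  0.046 ])]
bar D [array([ 0.5632, -0.3248,  0.046 ]), array([ 0.4514, -0.3296,  0.046 ])]
base D [array([0.532 , 0.3679, 0.01  ]), array([0.4247, 0.3628, 0.01  ]), array([0.4273, 0.2819, 0.01  ])]
base S [array([0.4335, 0.272 , 0.01  ]), array([0.5385, 0.2732, 0.01  ]), array([0.5324, 0.3606, 0.01  ])]
```

```bash
cat >> h.py <<'E'
def Rt(st): return Rn.from_euler('xyz',st['tool_rot'],degrees=True).as_matrix()
def Rdown(yaw_y,tilt=0,axis=None):
    "tool x down, tool y at heading yaw_y deg"
    a=np.radians(yaw_y);x=np.array([0,0,-1.]);y=np.array([np.cos(a),np.sin(a),0]);return np.c_[x,y,np.cross(x,y)]
def to(p,R):
    st=ctrl.sense();R0=Rt(st);d=R0.T@(np.array(p)-st['tool_pos']);w=Rn.from_matrix(R0.T@R).as_rotvec(degrees=True)
    n=max(np.abs(d).max()/.0417,np.abs(w).max()/7.16)
    print('t',round(st['time'],2),'pos',st['tool_pos'].round(4),'d',d.round(4),'w',w.round(2),'rows>=',round(n,1))
E
python3 - <<'E'
from h import *
st=ctrl.sense();print(Rt(st).round(3))
for yw in (90,-90):to([.5,-.25,.33],Rdown(yw))
to([.5,-.25,.33],Rdown(180))
E
```

```text
[[-0.     0.334 -0.942]
 [ 0.001 -0.942 -0.334]
 [-1.    -0.001 -0.   ]]
t 0.25 pos [ 0.2089 -0.5888  0.2073] d [-0.1225 -0.2221 -0.3876] w [-1.6047e+02 -7.0000e-02  0.0000e+00] rows>= 22.4
t 0.25 pos [ 0.2089 -0.5888  0.2073] d [-0.1225 -0.2221 -0.3876] w [19.53  0.    0.05] rows>= 9.3
t 0.25 pos [ 0.2089 -0.5888  0.2073] d [-0.1225 -0.2221 -0.3876] w [1.0953e+02 4.0000e-02 4.0000e-02] rows>= 15.3
```

```bash
cat >> h.py <<'E'
def rows(p,R,n):
    st=ctrl.sense();R0=Rt(st);D=R0.T@(np.array(p)-st['tool_pos']);w=Rn.from_matrix(R0.T@R).as_rotvec()/n
    S=sum(Rn.from_rotvec(w*k).as_matrix() for k in range(n));d=np.linalg.solve(S,D)
    print('t',round(st['time'],2),'pos',st['tool_pos'].round(4),'n',n,'row:',d.round(4).tolist(),np.degrees(w).round(2).tolist(),'F',np.linalg.norm(st['wrist_force']).round(2))
E
python3 - <<'E'
from h import *
rows([.45,-.16,.33],Rdown(-90),16)
E
```

```text
t 0.25 pos [ 0.2089 -0.5888  0.2073] n 16 row: [-0.0077, -0.0238, -0.0197] [1.22, 0.0, 0.0] F 1.22
```

Request:
play_rows --deltas '[-0.0077, -0.0238, -0.0197, 1.22, 0, 0, 0, -0.0077, -0.0238, -0.0197, 1.22, 0, 0, 0, -0.0077, -0.0238, -0.0197, 1.22, 0, 0, 0, -0.0077, -0.0238, -0.0197, 1.22, 0, 0, 0, -0.0077, -0.0238, -0.0197, 1.22, 0, 0, 0, -0.0077, -0.0238, -0.0197, 1.22, 0, 0, 0, -0.0077, -0.0238, -0.0197, 1.22, 0, 0, 0, -0.0077, -0.0238, -0.0197, 1.22, 0, 0, 0]'

```text
time: 0.92
tool_pos: [0.3104, -0.358, 0.2657]
tool_rot: [-74.2, 89.5, 114.5]
wrist_force: [1.4, -0.2, -0.3]
gripper_width: 0.0869
```

Request:
play_rows --deltas '[-0.0077, -0.0238, -0.0197, 1.22, 0, 0, 0, -0.0077, -0.0238, -0.0197, 1.22, 0, 0, 0, -0.0077, -0.0238, -0.0197, 1.22, 0, 0, 0, -0.0077, -0.0238, -0.0197, 1.22, 0, 0, 0, -0.0077, -0.0238, -0.0197, 1.22, 0, 0, 0, -0.0077, -0.0238, -0.0197, 1.22, 0, 0, 0, -0.0077, -0.0238, -0.0197, 1.22, 0, 0, 0, -0.0077, -0.0238, -0.0197, 1.22, 0, 0, 0]'

```text
time: 1.58
tool_pos: [0.4571, -0.145, 0.3327]
tool_rot: [-82.0, 89.7, 96.4]
wrist_force: [0.6, -0.8, 0.1]
gripper_width: 0.0868
```

```bash
python3 - <<'E'
from h import *
rows([.45,-.16,.33],Rdown(-90),4)
E
```

```text
t 1.58 pos [ 0.4571 -0.145   0.3327] n 4 row: [0.0007, 0.0038, 0.0017] [-0.4, 0.01, 0.08] F 0.97
```

Motion tracks well. I'll let it settle for one row and look.

Request:
play_rows --deltas '[0, 0, 0, 0, 0, 0, 0, 0, 0, 0, 0, 0, 0, 0]'

```text
time: 1.75
tool_pos: [0.4605, -0.1402, 0.3347]
tool_rot: [-116.6, 89.6, 62.2]
wrist_force: [0.7, -0.1, -0.7]
gripper_width: 0.0873
```

```bash
python3 - <<'E'
from h import *
import pickle
f,s=grab('wrist');pickle.dump((f,s),open('w1.pkl','wb'));cv2.imwrite('pics/w1.png',cv2.resize(f['pixels'],(800,600),interpolation=cv2.INTER_CUBIC));print(s['tool_pos'],s['tool_rot'])
E
```

```text
[ 0.46045323 -0.14024548  0.33467532] [-116.55961785   89.60169359   62.23163128]
```

View pics/w1.png

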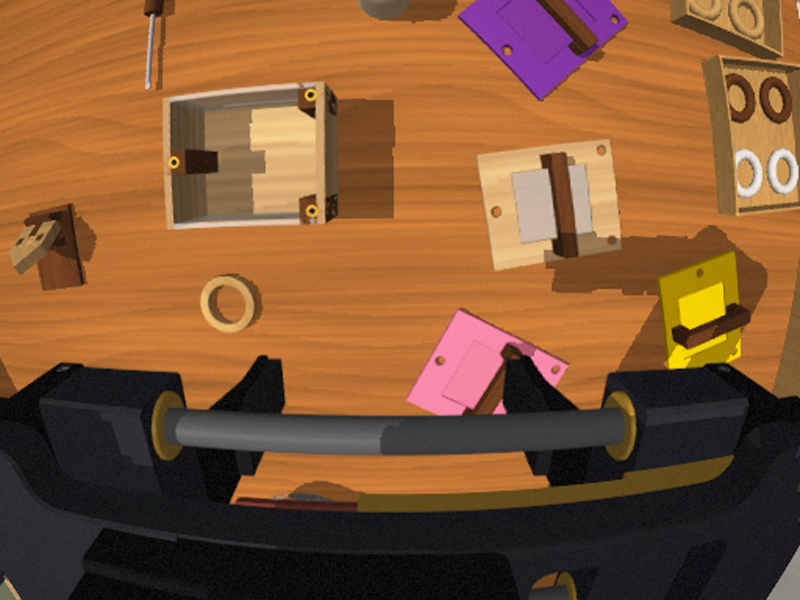

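The wrist view shows the case with brass holes at (310,95), (311,211) and (174,162). The cover's holes are at (602,150), (612,240) and (496,212), and its bar runs from (553,153) to (567,257).

```bash
cat >> h.py <<'E'
def pose(P,L):
    P=np.array(P)[:,:2];L=np.array(L);c=P.mean(0);l=L.mean(0);A=P-c;B=L-l
    th=np.arctan2((B[:,0]*A[:,1]-B[:,1]*A[:,0]).sum(),(A*B).sum());R=np.array([[np.cos(th),-np.sin(th)],[np.sin(th),np.cos(th)]])
    o=c-R@l;return o.round(4),np.degrees(th).round(2),((A-B@R.T)*1000).round(1).tolist()
L=np.array([[53,-68],[-53,-68],[0,68]])/1000
def blob(f,uv,kind,r=7):
    im=f['pixels'];u,v=int(round(uv[0])),int(round(uv[1]))
    P=im[max(v-r,0):v+r+1,max(0,u-r):u+r+1].astype(float)
    hsv=cv2.cvtColor(P.astype(np.uint8),cv2.COLOR_BGR2HSV)
    if kind=='brass': w=((hsv[...,1]>170)&(hsv[...,2]>120)&(hsv[...,0]>18)&(hsv[...,0]<35)).astype(float)
    else:
        g=P.mean(2);w=np.clip(np.percentile(g,60)*.8-g,0,None)
    ys,xs=np.mgrid[max(v-r,0):max(v-r,0)+P.shape[0],max(0,u-r):max(0,u-r)+P.shape[1]]
    if w.sum()==0:return None,0
    return np.array([(xs*w).sum(),(ys*w).sum()])/w.sum(),(w>0).sum()
E
python3 - <<'E'
from h import *
import pickle
f,s=pickle.load(open('w1.pkl','rb'));k=1.5625
C=[blob(f,(a/k,b/k),'brass') for a,b in((310,95),(311,211),(174,162))];print(C)
print('case',pose([cast(f,c[0],.095,s) for c in C],L))
C=[blob(f,(a/k,b/k),'dark',6) for a,b in((602,150),(612,240),(496,212))];print(C)
print('cover',pose([cast(f,c[0],.007,s) for c in C],L))
print('bar',[cast(f,(a/k,b/k),.046,s).round(4) for a,b in((543,154),(565,153),(555,257),(578,255))])
print('cradle',[cast(f,(a/k,b/k),.01,s).round(4) for a,b in((72,204),(84,284),(46,291))])
E
```

```text
[(array([198.55555556,  60.36111111]), np.int64(36)), (array([199.13513514, 134.56756757]), np.int64(37)), (array([111.0625, 103.5   ]), np.int64(32))]
case (array([5.636e-01, 5.000e-04]), np.float64(-1.34), [[0.1, -0.0], [-0.0, 0.1], [-0.1, -0.1]])
[(array([385.61652908,  94.33079924]), np.int64(40)), (array([393.55829016, 154.87564767]), np.int64(41)), (array([316.32486341, 135.22039365]), np.int64(41))]
cover (array([ 0.5091, -0.3214]), np.float64(9.67), [[2.7, -0.3], [-2.9, -3.4], [0.2, 3.7]])
bar [array([ 0.5614, -0.2937,  0.046 ]), array([ 0.5637, -0.318 ,  0.046 ]), array([ 0.4537, -0.31  ,  0.046 ]), array([ 0.4561, -0.3367,  0.046 ])]
cradle [array([0.5369, 0.2714, 0.01  ]), array([0.4307, 0.2683, 0.01  ]), array([0.4238, 0.3441, 0.01  ])]
```

```bash
python3 - <<'E'
from h import *
rows([.47,.22,.32],Rdown(0),16)
E
```

```text
t 1.8 pos [ 0.4604 -0.1404  0.3347] n 16 row: [0.001, -0.0183, -0.0171] [-5.7, -0.03, 0.01] F 0.7
```

Request:
play_rows --deltas '[0.001, -0.0183, -0.0171, -5.7, 0, 0, 0, 0.001, -0.0183, -0.0171, -5.7, 0, 0, 0, 0.001, -0.0183, -0.0171, -5.7, 0, 0, 0, 0.001, -0.0183, -0.0171, -5.7, 0, 0, 0, 0.001, -0.0183, -0.0171, -5.7, 0, 0, 0, 0.001, -0.0183, -0.0171, -5.7, 0, 0, 0, 0.001, -0.0183, -0.0171, -5.7, 0, 0, 0, 0.001, -0.0183, -0.0171, -5.7, 0, 0, 0]'

```text
time: 2.47
tool_pos: [0.5385, 0.0296, 0.3233]
tool_rot: [-84.2, 89.8, 141.0]
wrist_force: [-0.2, -0.4, 0.4]
gripper_width: 0.0867
```

Request:
play_rows --deltas '[0.001, -0.0183, -0.0171, -5.7, 0, 0, 0, 0.001, -0.0183, -0.0171, -5.7, 0, 0, 0, 0.001, -0.0183, -0.0171, -5.7, 0, 0, 0, 0.001, -0.0183, -0.0171, -5.7, 0, 0, 0, 0.001, -0.0183, -0.0171, -5.7, 0, 0, 0, 0.001, -0.0183, -0.0171, -5.7, 0, 0, 0, 0.001, -0.0183, -0.0171, -5.7, 0, 0, 0, 0.001, -0.0183, -0.0171, -5.7, 0, 0, 0]'

```text
time: 3.13
tool_pos: [0.4607, 0.2053, 0.3094]
tool_rot: [-84.7, 89.4, -172.4]
wrist_force: [0.2, 0.3, -1.0]
gripper_width: 0.0872
```

```bash
python3 - <<'E'
from h import *
rows([.47,.22,.32],Rdown(0),4)
import pickle
f,s=grab('wrist');pickle.dump((f,s),open('w2.pkl','wb'));cv2.imwrite('pics/w2.png',cv2.resize(f['pixels'],(800,600),interpolation=cv2.INTER_CUBIC));print(s['tool_pos'],s['tool_rot'])
E
```

```text
t 3.13 pos [0.4607 0.2053 0.3094] n 4 row: [-0.0027, 0.0024, -0.0036] [0.58, 0.02, 0.16] F 1.02
[0.46069424 0.20525314 0.3093582 ] [ -84.69724939   89.37140952 -172.36579103]
```

View pics/w2.png

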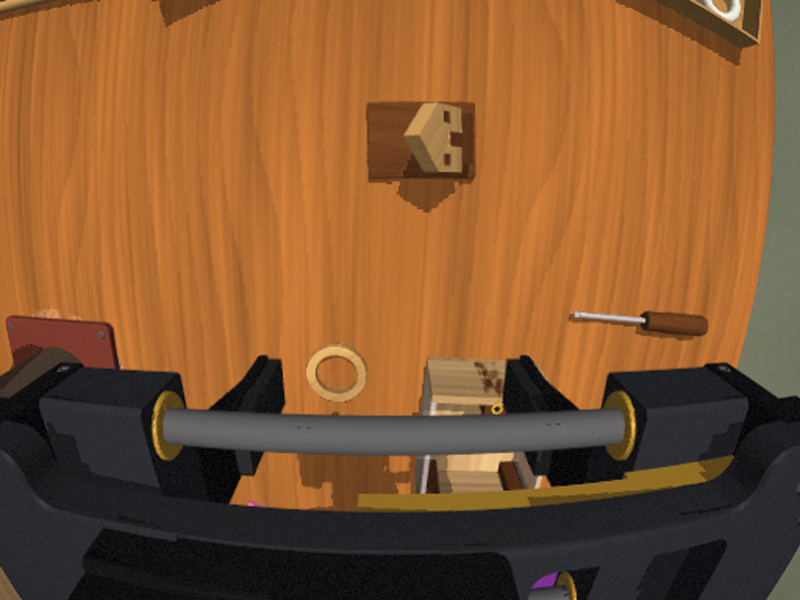

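```bash
python3 - <<'E'
from h import *
import pickle
f,s=grab('wrist');pickle.dump((f,s),open('w2.pkl','wb'));print(s['tool_pos'],s['tool_rot'])
crop(f,'w2c',225,55,315,145,7)
E
```

```text
[0.45775709 0.20800247 0.30930934] [-95.87474618  89.24030844 176.95624521]
```

View pics/w2c.png

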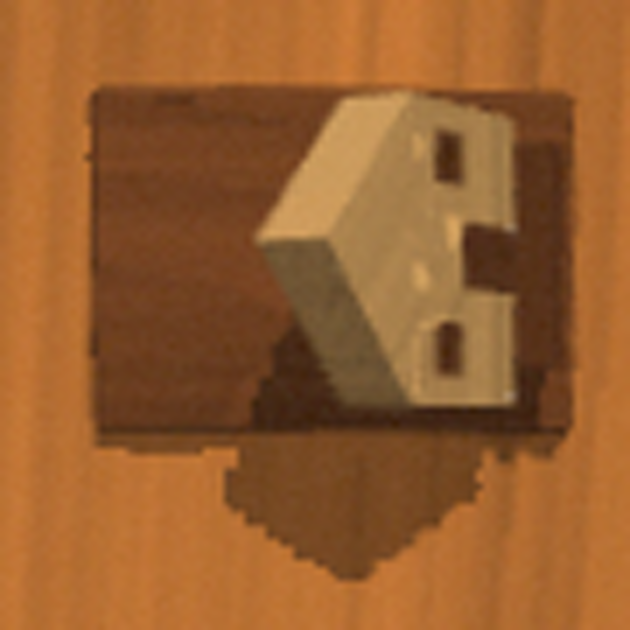

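```bash
python3 - <<'E'
from h import *
import pickle
f,g=pickle.load(open('fs.pkl','rb'))
a=cv2.resize(f['pixels'][125:165,275:320],None,fx=12,fy=12,interpolation=cv2.INTER_CUBIC)
cv2.imwrite('pics/o1.png',a)
a=cv2.resize(g['pixels'][280:340,230:295],None,fx=9,fy=9,interpolation=cv2.INTER_CUBIC)
cv2.imwrite('pics/o2.png',a)
E
```

```text
(no output)
```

View pics/o1.png

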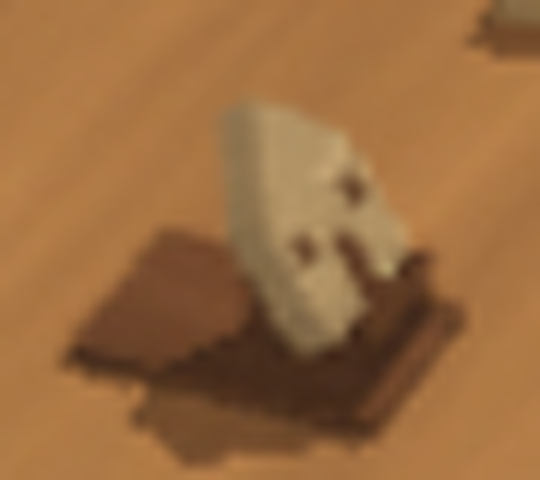

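View pics/o2.png

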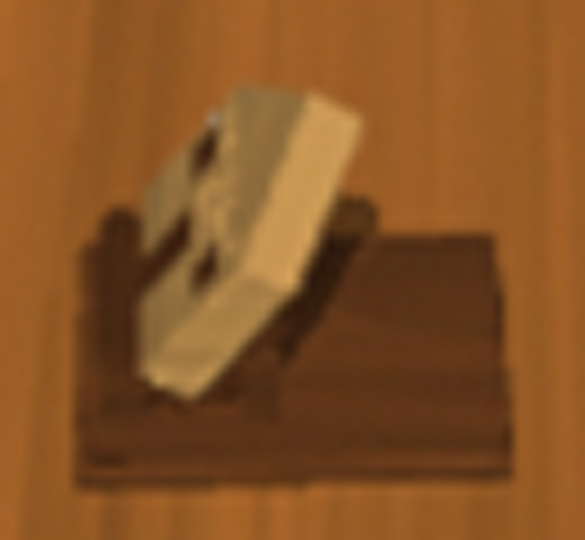

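```bash
python3 - <<'E'
from h import *
import pickle
f,g=pickle.load(open('fs.pkl','rb'));w,s=pickle.load(open('w2.pkl','rb'))
S=lambda x,y:(275+x/12-.46,125+y/12-.46)
D=lambda x,y:(230+x/9-.44,280+y/9-.44)
W=lambda x,y:(225+x/7-.43,55+y/7-.43)
for n,a,b in (('ridgeF',(310,95),(330,237)),('ridgeB',(363,118),(257,240)),('eave+F',(248,275),(410,93)),('eave+B',(297,288),(343,100)),):
    print(n,[np.round(x,4) for x in tri(g,D(*a),w,W(*b),None,s)])
for n,a,b in (('ridgeF',(262,102),(330,237)),('ridgeB',(228,108),(257,240))):
    print(n,[np.round(x,4) for x in tri(f,S(*a),w,W(*b),None,s)])
print('base',[cast(w,W(*u),.0,s).round(4) for u in((95,90),(97,430),(572,430),(572,95))])
for h in(.05,.06,.07): print([cast(w,W(*u),h,s).round(4) for u in((410,93),(410,405))])
E
```

```text
ridgeF [array([0.4757, 0.3166, 0.0936]), np.float64(0.0016)]
ridgeB [array([0.4625, 0.3158, 0.0854]), np.float64(0.0013)]
eave+F [array([0.4908, 0.3495, 0.0653]), np.float64(0.0029)]
eave+B [array([0.4785, 0.3479, 0.0594]), np.float64(0.0018)]
ridgeF [array([0.4771, 0.3171, 0.0911]), np.float64(0.001)]
ridgeB [array([0.4644, 0.3165, 0.0855]), np.float64(0.0027)]
base [array([0.4256, 0.3559, 0.    ]), array([0.4298, 0.2759, 0.    ]), array([0.5401, 0.2828, 0.    ]), array([0.5354, 0.3621, 0.    ])]
[array([0.4936, 0.3518, 0.05  ]), array([0.4972, 0.2858, 0.05  ])]
[array([0.4927, 0.3503, 0.06  ]), array([0.4963, 0.2858, 0.06  ])]
[array([0.4919, 0.3488, 0.07  ]), array([0.4954, 0.2858, 0.07  ])]
```

```bash
cat >> h.py <<'E'
def Rtilt(yaw,t):
    s,c=np.sin(np.radians(t)),np.cos(np.radians(t));x=np.array([s,0,-c]);y=np.array([c,0,s])
    return Rn.from_euler('z',yaw,degrees=True).as_matrix()@np.c_[x,y,np.cross(x,y)]
OR=Rtilt(3.3,35);OG=np.array([.4815,.317,.0726])+.002*OR[:,0]
E
python3 - <<'E'
from h import *
rows(OG-.09*OR[:,0],OR,12)
E
```

```text
t 3.23 pos [0.4593 0.2065 0.3095] n 12 row: [0.0129, -0.0056, -0.0091] [-0.07, 0.02, 2.97] F 1.35
```

Request:
play_rows --deltas '[0.0129, -0.0056, -0.0091, -0.07, 0, 2.97, 0.42, 0.0129, -0.0056, -0.0091, -0.07, 0, 2.97, 0.42, 0.0129, -0.0056, -0.0091, -0.07, 0, 2.97, 0.42, 0.0129, -0.0056, -0.0091, -0.07, 0, 2.97, 0.42, 0.0129, -0.0056, -0.0091, -0.07, 0, 2.97, 0.42, 0.0129, -0.0056, -0.0091, -0.07, 0, 2.97, 0.42]'

```text
time: 3.73
tool_pos: [0.4411, 0.2518, 0.2287]
tool_rot: [89.6, 71.7, 1.3]
wrist_force: [0.6, 0.2, 0.4]
gripper_width: 0.0558
```

Request:
play_rows --deltas '[0.0129, -0.0056, -0.0091, -0.07, 0, 2.97, 0.42, 0.0129, -0.0056, -0.0091, -0.07, 0, 2.97, 0.42, 0.0129, -0.0056, -0.0091, -0.07, 0, 2.97, 0.42, 0.0129, -0.0056, -0.0091, -0.07, 0, 2.97, 0.42, 0.0129, -0.0056, -0.0091, -0.07, 0, 2.97, 0.42, 0.0129, -0.0056, -0.0091, -0.07, 0, 2.97, 0.42]'

```text
time: 4.23
tool_pos: [0.4484, 0.2995, 0.1423]
tool_rot: [89.9, 52.7, 0.9]
wrist_force: [1.4, -0.7, 0.4]
gripper_width: 0.0506
```

```bash
python3 - <<'E'
from h import *
rows(OG-.09*OR[:,0],OR,3)
f,s=grab('wrist');crop(f,'w3',110,0,400,300,2)
f,_=grab('side');crop(f,'s3',190,220,330,370,4)
E
```

```text
t 4.23 pos [0.4484 0.2995 0.1423] n 3 row: [-0.004, -0.004, -0.005] [-0.59, 0.47, -0.75] F 1.65
```

View pics/w3.png

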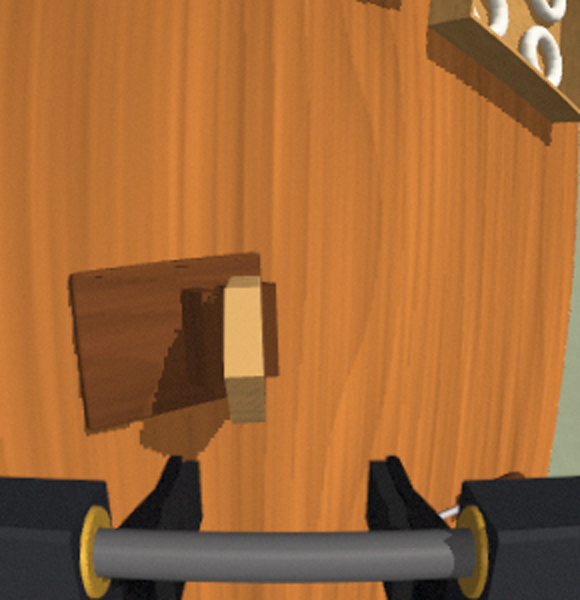

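View pics/s3.png

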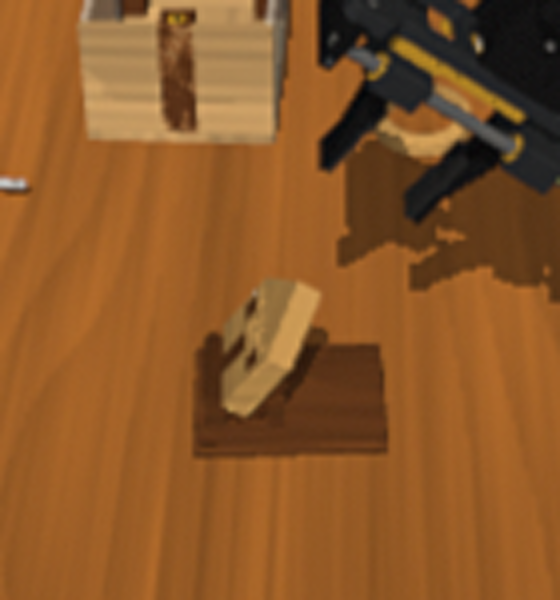

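Request:
play_rows --deltas '[-0.004, -0.004, -0.005, -0.6, 0.5, -0.75, 0.42, -0.004, -0.004, -0.005, -0.6, 0.5, -0.75, 0.42, -0.004, -0.004, -0.005, -0.6, 0.5, -0.75, 0.42, 0, 0, 0, 0, 0, 0, 0.42]'

```text
time: 4.67
tool_pos: [0.4296, 0.3081, 0.1409]
tool_rot: [89.0, 56.0, 2.5]
wrist_force: [0.8, 0.1, 0.6]
gripper_width: 0.0504
```

```bash
python3 - <<'E'
from h import *
import pickle
rows(OG-.09*OR[:,0],OR,3)
rows(OG,OR,6)
f,s=grab('wrist');pickle.dump((f,s),open('w4.pkl','wb'));crop(f,'w4',200,80,300,220,5.7)
for p in (OG+OR@[.015,.0,0],OG+OR@[-.022,0,0],OG+OR@[-.022,-.008,0],OG+OR@[-.022,.008,0]): print(proj(f,p,s).round(1),((proj(f,p,s)-[200,80])*5.7).round())
E
```

```text
t 4.67 pos [0.4296 0.3081 0.1409] n 3 row: [-0.0007, 0.0012, -0.002] [0.09, 0.15, 0.33] F 1.0
t 4.67 pos [0.4296 0.3081 0.1409] n 6 row: [0.0146, 0.0008, -0.001] [0.05, 0.08, 0.17] F 1.0
[256.3 184.8] [321. 598.]
[256.1 196. ] [320. 661.]
[246.7 195.9] [266. 661.]
[265.5 196.1] [374. 662.]
```

View pics/w4.png

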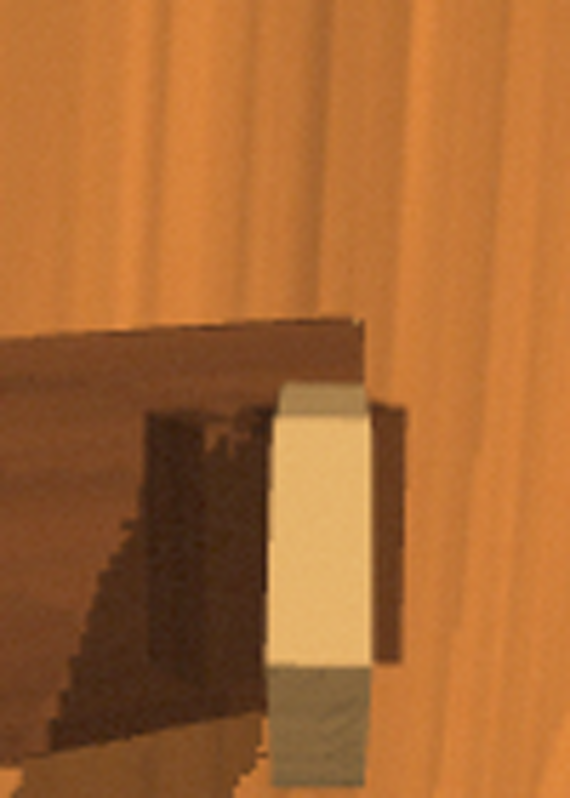

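The predicted ridge matches the image: (266–374, 661) predicted against (268–371, 665) seen. Descending along the house.

Request:
play_rows --deltas '[0.0146, 0.0008, -0.001, 0, 0.1, 0.17, 0.42, 0.0146, 0.0008, -0.001, 0, 0.1, 0.17, 0.42, 0.0146, 0.0008, -0.001, 0, 0.1, 0.17, 0.42, 0.0146, 0.0008, -0.001, 0, 0.1, 0.17, 0.42, 0.0146, 0.0008, -0.001, 0, 0.1, 0.17, 0.42]'

```text
time: 5.13
tool_pos: [0.4837, 0.3136, 0.0907]
tool_rot: [90.4, 54.4, 3.4]
wrist_force: [0.8, 0.2, 0.7]
gripper_width: 0.0508
```

```bash
python3 - <<'E'
from h import *
rows(OG,OR,1)
f,s=grab('side');crop(f,'s4',190,250,310,370,5)
E
```

```text
t 5.13 pos [0.4837 0.3136 0.0907] n 1 row: [0.0156, -0.0122, -0.0035] [-0.32, -0.05, -0.55] F 1.08
```

View pics/s4.png

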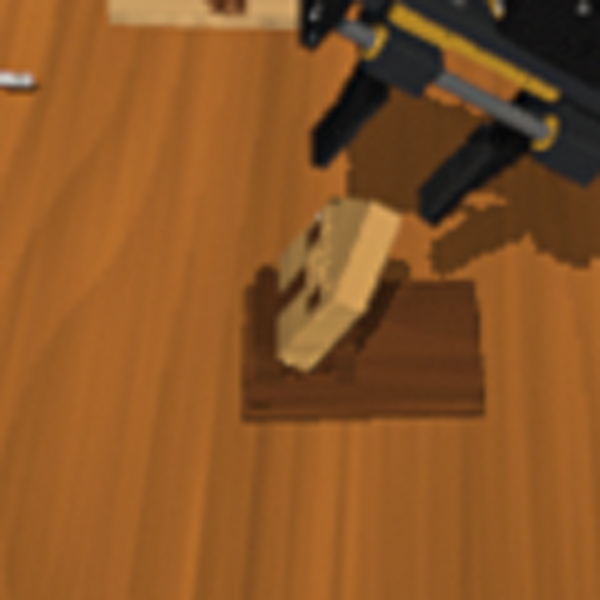

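```bash
python3 - <<'E'
from h import *
rows(OG,OR,1);st=ctrl.sense();print(st['dq'].round(1),st['tool_rot'].round(1))
f,s=grab('side')
for a in (0,.017):
  for b in(-.025,0,.025): print((proj(f,s['tool_pos']+Rt(s)@[a,b,0])-[190,250])*5)
crop(f,'s5',190,250,310,370,5)
rows(OG,OR,1)
E
```

```text
t 5.18 pos [0.4838 0.3127 0.0885] n 1 row: [0.0138, -0.011, -0.0044] [-0.32, 0.04, -0.44] F 2.15
[ 1.2 -2.2  1.2  3.4  4.4 -2.8] [90.3 54.6  3.2]
[396.24329735 225.60402542]
[350.44910686 202.58706583]
[303.9866478 179.2342228]
[374.72253753 248.73182138]
[329.09015683 226.04037001]
[282.79650626 203.02009132]
t 5.23 pos [0.4829 0.3125 0.0888] n 1 row: [0.0146, -0.0103, -0.0046] [-0.3, 0.09, -0.37] F 1.1
```

View pics/s5.png

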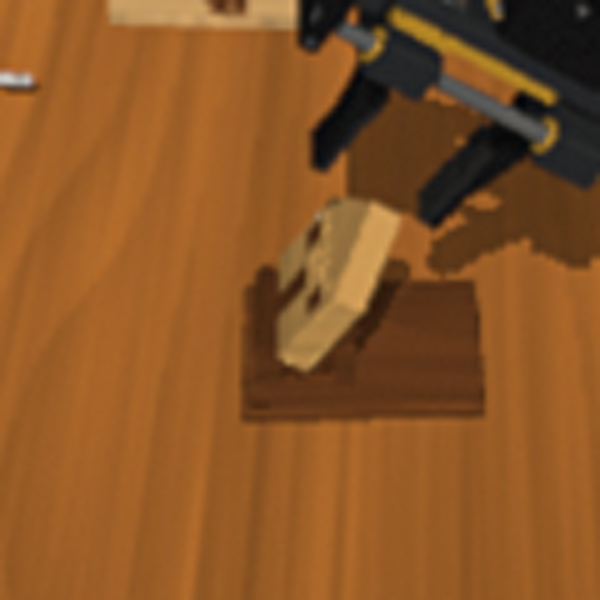

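```bash
python3 - <<'E'
from h import *
import pickle
f,s=grab('wrist');pickle.dump((f,s),open('w6.pkl','wb'));crop(f,'w6',130,60,390,320,2.2)
g,s2=grab('side');
print(np.abs(g['pixels'].astype(int)).sum())
im=g['pixels'].copy()
for a,b in((.017,-.025),(.017,.025),(0,0)):
    u=proj(g,s2['tool_pos']+Rt(s2)@[a,b,0]);cv2.circle(im,(int(u[0]),int(u[1])),1,(0,255,0),-1)
g['pixels']=im;crop(g,'s6',190,150,310,330,3.3)
p=OG+OR@[-.022,0,0];print((proj(f,p,s)-[130,60])*2.2)
rows(OG,OR,1)
E
```

```text
59170219
[228.00180445 379.64844058]
t 5.33 pos [0.4824 0.3134 0.0903] n 1 row: [0.016, -0.0109, -0.0036] [-0.29, -0.0, -0.44] F 0.54
```

View pics/w6.png

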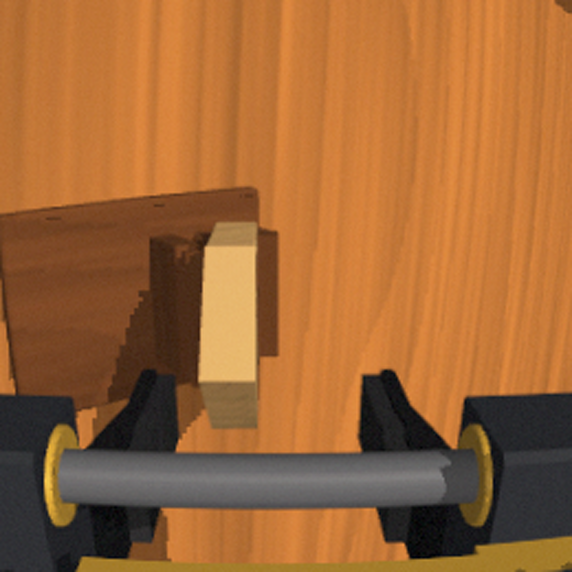

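View pics/s6.png

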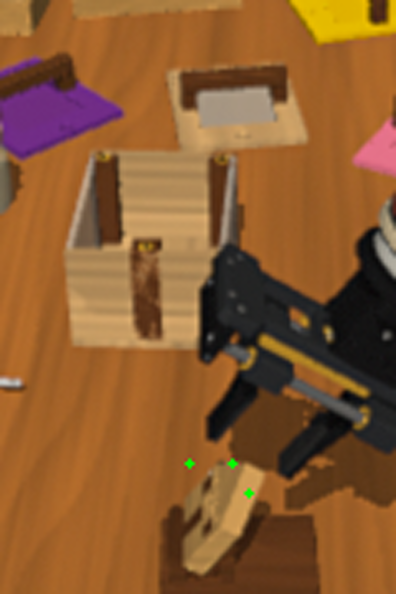

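```bash
python3 - <<'E'
from h import *
import pickle
f,s=pickle.load(open('w6.pkl','rb'))
K=f['K'];E=np.array(f['T_tool_cam'])
I={'tool_pos':np.zeros(3),'tool_rot':np.zeros(3)}
for a in(-.04,-.02,0,.017):
    print(a,[((proj(f,[a,b,c],I)-[130,60])*2.2).round().tolist() for b in(-.025,.025) for c in(-.0095,.0095)])
g=vision.grab_frame('scene');s=ctrl.sense();im=g['pixels'].copy()
for a,b in((.017,-.025),(.017,.025),(0,0)):
    u=proj(g,s['tool_pos']+Rt(s)@[a,b,0]);cv2.circle(im,(int(round(u[0])),int(round(u[1]))),1,(0,255,0),-1)
g['pixels']=im;crop(g,'c6',230,80,330,180,6)
E
```

```text
-0.04 [[157.0, 415.0], [162.0, 483.0], [370.0, 415.0], [365.0, 483.0]]
-0.02 [[169.0, 381.0], [173.0, 444.0], [359.0, 381.0], [355.0, 444.0]]
0 [[178.0, 353.0], [182.0, 412.0], [350.0, 354.0], [347.0, 412.0]]
0.017 [[185.0, 334.0], [188.0, 389.0], [344.0, 334.0], [341.0, 389.0]]
```

View pics/c6.png

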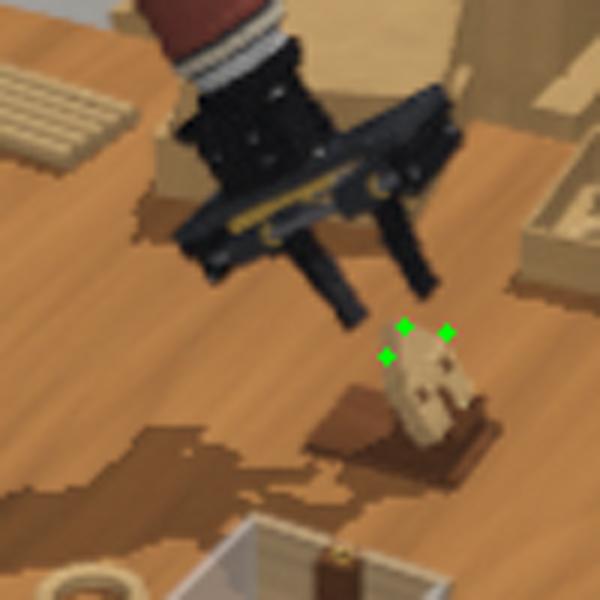

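The fingertips in all three views sit about 35–40 mm further back along the tool than the stated frame would put them. I'll triangulate them before going on.

```bash
python3 - <<'E'
from h import *
import pickle
s=ctrl.sense()
g=vision.grab_frame('scene');d=vision.grab_frame('side')
pickle.dump((g,d,s),open('tip.pkl','wb'))
crop(g,'t1',270,105,310,140,16);crop(d,'t2',240,255,300,310,10)
E
```

```text
(no output)
```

View pics/t1.png

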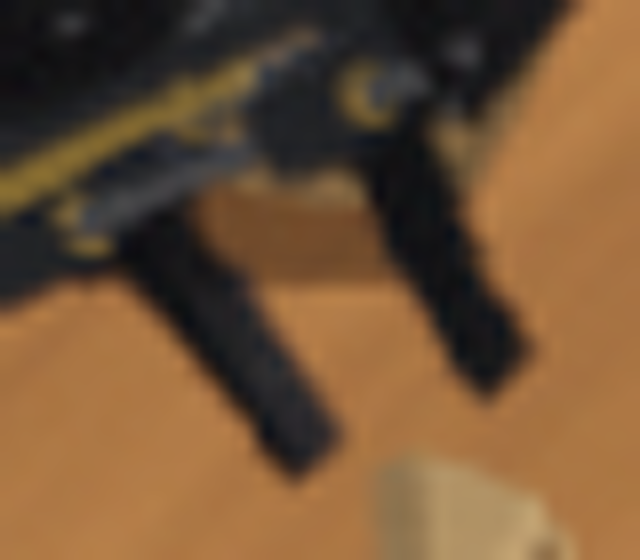

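View pics/t2.png

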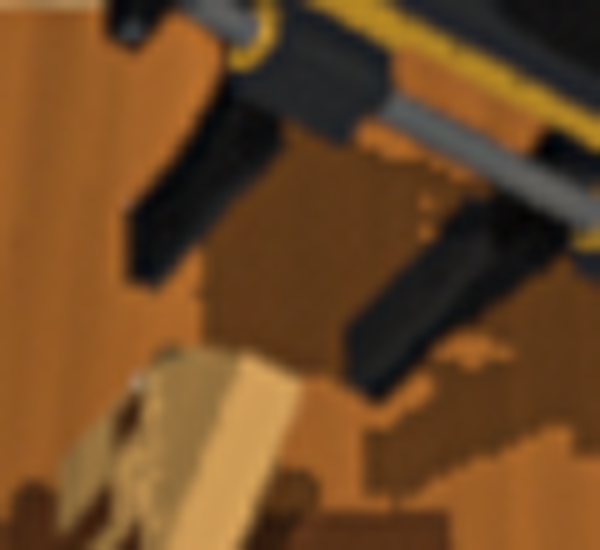

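```bash
python3 - <<'E'
from h import *
import pickle
g,d,s=pickle.load(open('tip.pkl','rb'))
S=lambda x,y:(270+x/16-.47,105+y/16-.47)
D=lambda x,y:(240+x/10-.45,255+y/10-.45)
T=[]
for a,b in (((305,455),(362,370)),((505,370),(140,258))):
    p,e=tri(g,S(*a),d,D(*b));print(p.round(4),e.round(4),'tool',(Rt(s).T@(p-s['tool_pos'])).round(4))
print(s['tool_pos'],s['q'].round(2))
E
```

```text
[0.448  0.3116 0.0856] 0.002 tool [-0.0157 -0.0311  0.0004]
[0.4973 0.3159 0.1213] 0.0004 tool [-0.0161  0.0299 -0.0014]
[0.48238707 0.31382499 0.0908448 ] [ 36.51  -4.49 127.14 -36.87  31.93  60.81]
```

```bash
python3 - <<'E'
from h import *
import pickle
f,g=pickle.load(open('fs.pkl','rb'))
s={'tool_pos':np.array([.20871,-.5884,.2067]),'tool_rot':np.array([-96.916,89.887,102.606])}
for n,h in(('st1',f),('st2',g)):
    im=cv2.resize(h['pixels'],None,fx=1,fy=1).copy();us=[]
    x0,y0=(0,130) if n=='st1' else (300,30)
    big=cv2.resize(im[y0:y0+120,x0:x0+120],None,fx=5,fy=5,interpolation=cv2.INTER_CUBIC)
    for a in (-.016,.017):
      for b in(-.05,.05):
        u=(proj(h,s['tool_pos']+Rt(s)@[a,b,0])-[x0,y0])*5;cv2.circle(big,(int(u[0]),int(u[1])),3,(0,255,0) if a>0 else (255,255,0),-1)
    cv2.imwrite(f'pics/{n}.png',big)
E
```

```text
(no output)
```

View pics/st1.png

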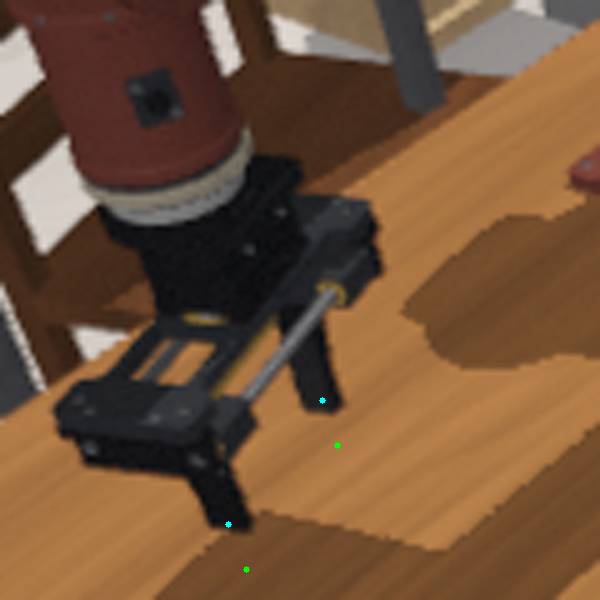

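View pics/st2.png

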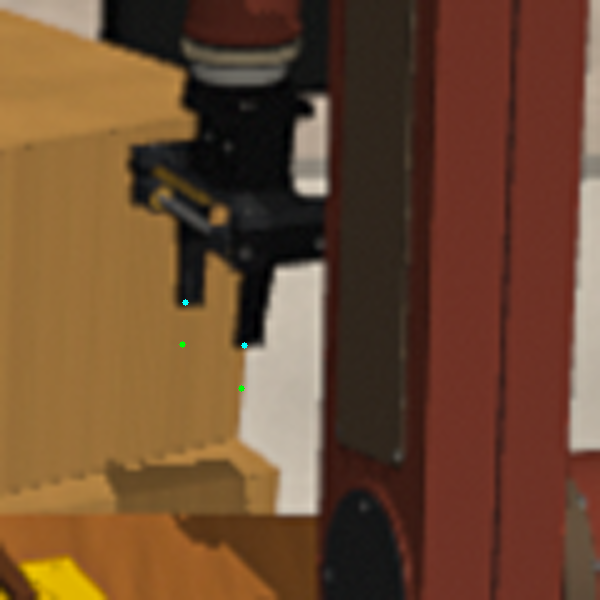

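Request:
play_rows --deltas '[0, -0.0055, -0.002, -0.2, 0, -0.2, 0.42, 0, -0.005, -0.002, -0.1, 0, -0.2, 0.42]'

```text
time: 5.65
tool_pos: [0.474, 0.3186, 0.0873]
tool_rot: [90.3, 54.7, 3.6]
wrist_force: [0.1, 0.1, 1.0]
gripper_width: 0.0509
```

```bash
sed -i 's/^OR=.*/OR=Rtilt(3.3,35);GP=-.034;OG=np.array([.4815,.317,.0726])-GP*OR[:,0]/' h.py; python3 - <<'E'
from h import *
rows(OG,OR,4)
rows(OG,OR,4)
f,s=grab('wrist');crop(f,'w7',130,60,390,320,2.2)
rows(OG,OR,4)
E
```

```text
t 5.65 pos [0.474  0.3186 0.0873] n 4 row: [0.0126, -0.0006, 0.0005] [-0.01, -0.05, -0.07] F 1.05
t 5.65 pos [0.474  0.3186 0.0873] n 4 row: [0.0126, -0.0006, 0.0005] [-0.01, -0.05, -0.07] F 1.05
t 5.7 pos [0.4732 0.3187 0.0866] n 4 row: [0.0125, -0.0004, 0.0006] [0.0, -0.05, -0.06] F 0.47
```

View pics/w7.png

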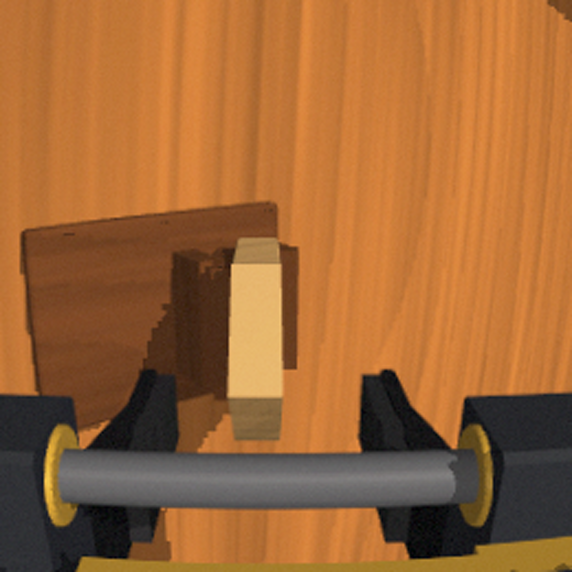

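Request:
play_rows --deltas '[0.0125, -0.001, 0.0005, 0, 0, 0, 0.42, 0.0125, -0.001, 0.0005, 0, 0, 0, 0.42, 0.0125, -0.001, 0.0005, 0, 0, 0, 0.42, 0.0125, -0.001, 0.0005, 0, 0, 0, 0.42]'

```text
time: 6.03
tool_pos: [0.4989, 0.3224, 0.0462]
tool_rot: [90.7, 54.4, 4.3]
wrist_force: [-0.0, -0.0, 1.4]
gripper_width: 0.0506
```

```bash
python3 - <<'E'
from h import *
rows(OG,OR,1)
f,s=grab('wrist');crop(f,'w8',130,60,390,320,2.2)
f,s=grab('side');crop(f,'s8',190,250,310,370,5)
rows(OG,OR,1)
E
```

```text
t 6.03 pos [0.4989 0.3224 0.0462] n 1 row: [0.0022, 0.0006, 0.0044] [0.12, -0.57, -0.56] F 1.44
t 6.13 pos [0.4981 0.3212 0.0446] n 1 row: [0.0014, 0.0023, 0.0033] [0.15, -0.43, -0.39] F 1.09
```

View pics/w8.png

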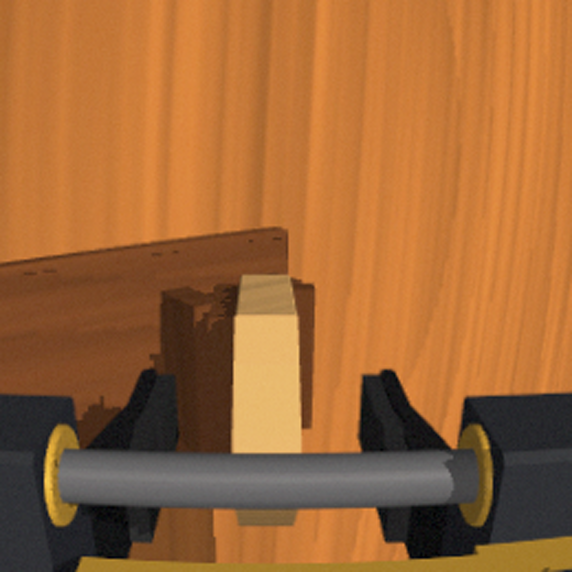

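View pics/s8.png

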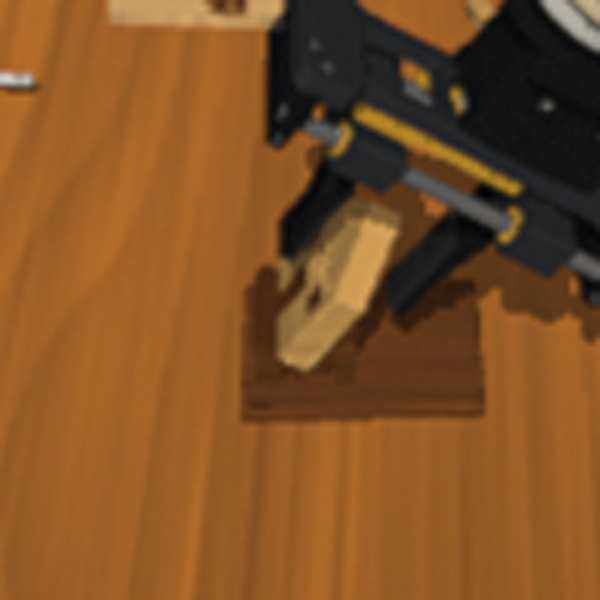

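The wrist and side views show the fingers straddling the house's upper half. Closing.

Request:
play_rows --deltas '[0, 0, 0.003, 0, -0.4, -0.4, 0.6, 0, 0, 0, 0, 0, 0, 1, 0, 0, 0, 0, 0, 0, 1, 0, 0, 0, 0, 0, 0, 1, 0, 0, 0, 0, 0, 0, 1, 0, 0, 0, 0, 0, 0, 1]' --grip_force 25

```text
time: 6.63
tool_pos: [0.4976, 0.3193, 0.0473]
tool_rot: [90.0, 54.9, 3.5]
wrist_force: [-0.1, 0.6, 0.2]
gripper_width: 0.0181
```

Request:
play_rows --deltas '[-0.005, 0, 0, 0, 0, 0, 1, -0.015, 0, 0, 0, 0, 0, 1, -0.015, 0, 0, 0, 0, 0, 1, -0.015, 0, 0, 0, 0, 0, 1, -0.015, 0, 0, 0, 0, 0, 1, -0.015, 0, 0, 0, 0, 0, 1]'

```text
time: 7.13
tool_pos: [0.4491, 0.3152, 0.1141]
tool_rot: [89.8, 55.1, 3.3]
wrist_force: [0.1, 0.8, -1.1]
gripper_width: 0.0156
```

```bash
python3 - <<'E'
from h import *
f,s=grab('wrist');crop(f,'w9',130,60,390,320,2.2)
f,s=grab('side');crop(f,'s9',190,220,310,340,5)
E
```

```text
(no output)
```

View pics/w9.png

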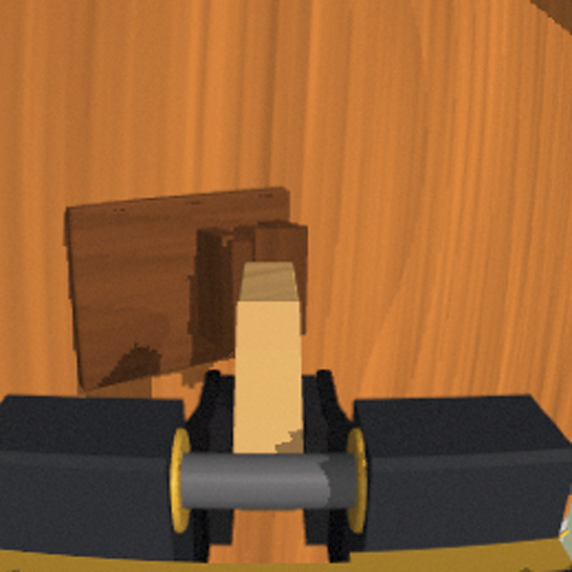

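View pics/s9.png

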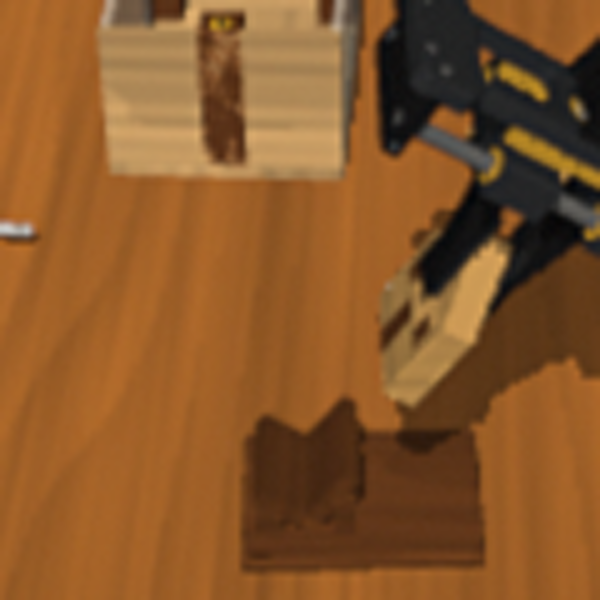

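```bash
python3 - <<'E'
from h import *
rows([.47,.28,.20],Rdown(-1.3),7)
E
```

```text
t 7.23 pos [0.4501 0.3165 0.1162] n 7 row: [-0.0105, 0.0068, 0.0052] [0.66, -0.22, -5.01] F 1.11
```

Request:
play_rows --deltas '[-0.0105, 0.0068, 0.0052, 0.66, -0.2, -5, 1, -0.0105, 0.0068, 0.0052, 0.66, -0.2, -5, 1, -0.0105, 0.0068, 0.0052, 0.66, -0.2, -5, 1, -0.0105, 0.0068, 0.0052, 0.66, -0.2, -5, 1, -0.0105, 0.0068, 0.0052, 0.66, -0.2, -5, 1, -0.0105, 0.0068, 0.0052, 0.66, -0.2, -5, 1, -0.0105, 0.0068, 0.0052, 0.66, -0.2, -5, 1]'

```text
time: 7.82
tool_pos: [0.4632, 0.2785, 0.1953]
tool_rot: [-90.0, 88.1, 179.3]
wrist_force: [0.2, 0.4, -0.5]
gripper_width: 0.0156
```

```bash
python3 - <<'E'
from h import *
rows([.5636,.0005,.20],Rdown(-1.3),14)
E
```

```text
t 7.82 pos [0.4632 0.2785 0.1953] n 14 row: [-0.0005, 0.0075, 0.0197] [0.04, 0.0, 0.14] F 0.68
```

Request:
play_rows --deltas '[-0.0005, 0.0075, 0.0197, 0, 0, 0.14, 1, -0.0005, 0.0075, 0.0197, 0, 0, 0.14, 1, -0.0005, 0.0075, 0.0197, 0, 0, 0.14, 1, -0.0005, 0.0075, 0.0197, 0, 0, 0.14, 1, -0.0005, 0.0075, 0.0197, 0, 0, 0.14, 1, -0.0005, 0.0075, 0.0197, 0, 0, 0.14, 1, -0.0005, 0.0075, 0.0197, 0, 0, 0.14, 1]'

```text
time: 8.4
tool_pos: [0.5224, 0.1329, 0.1926]
tool_rot: [-85.1, 88.7, -176.1]
wrist_force: [0.6, 0.4, -1.7]
gripper_width: 0.016
```

Request:
play_rows --deltas '[-0.0005, 0.0075, 0.0197, 0, 0, 0.14, 1, -0.0005, 0.0075, 0.0197, 0, 0, 0.14, 1, -0.0005, 0.0075, 0.0197, 0, 0, 0.14, 1, -0.0005, 0.0075, 0.0197, 0, 0, 0.14, 1, -0.0005, 0.0075, 0.0197, 0, 0, 0.14, 1, -0.0005, 0.0075, 0.0197, 0, 0, 0.14, 1, 0, 0, 0.01, 0, 0, 0, 1]'

```text
time: 8.98
tool_pos: [0.567, -0.0079, 0.1878]
tool_rot: [-62.9, 89.2, -154.3]
wrist_force: [0.1, -0.3, -0.5]
gripper_width: 0.0159
```

```bash
python3 - <<'E'
from h import *
import pickle
s=ctrl.sense()
rows([.5636,.0005,.17],Rdown(-1.3),3)
d,_=grab('side');crop(d,'s10',180,140,300,270,4.6);pickle.dump((d,_),open('s10.pkl','wb'))
f,s=grab('wrist');crop(f,'w10',130,60,390,320,2.2)
E
```

```text
t 8.98 pos [ 0.567  -0.0079  0.1878] n 3 row: [0.0059, -0.0012, -0.0028] [-0.03, 0.12, 0.23] F 0.59
```

View pics/s10.png

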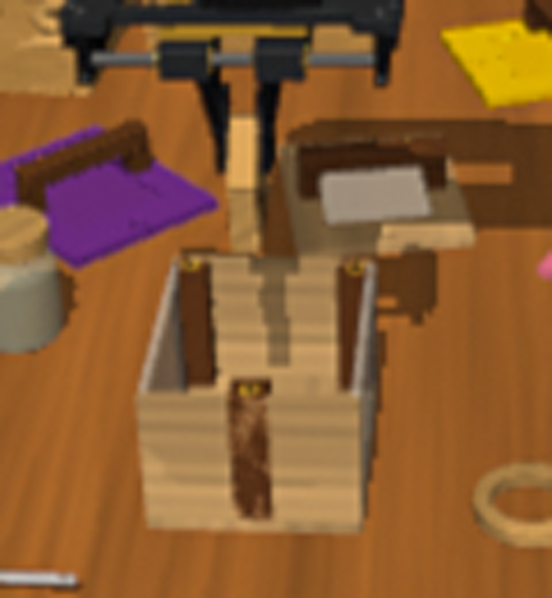

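View pics/w10.png

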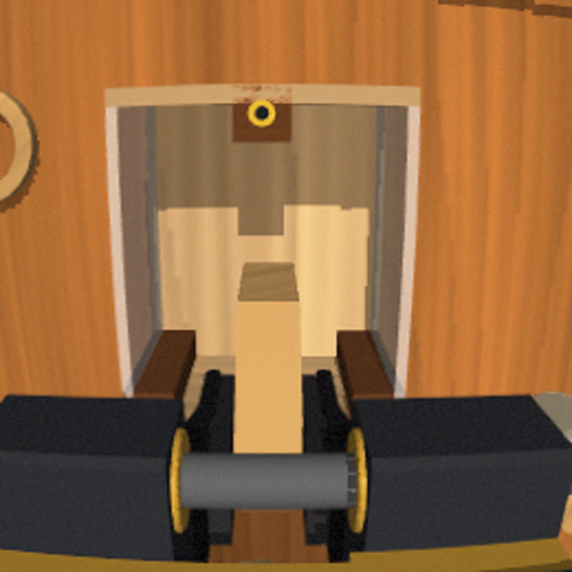

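```bash
python3 - <<'E'
from h import *
import pickle
d,s=pickle.load(open('s10.pkl','rb'))
for u in((245,248),(228,245),(262,248),(245,190)):
    o,r=ray(d,(180+u[0]/4.6-.4,140+u[1]/4.6-.4));t=(s['tool_pos'][1]+.032-o[1])/r[1];p=o+t*r;print(p.round(4),s['tool_pos'].round(4))
E
```

```text
[0.5666 0.0241 0.1659] [ 0.567  -0.0079  0.1878]
[0.5764 0.0241 0.1679] [ 0.567  -0.0079  0.1878]
[0.5566 0.0241 0.166 ] [ 0.567  -0.0079  0.1878]
[0.5647 0.0241 0.2049] [ 0.567  -0.0079  0.1878]
```

Request:
play_rows --deltas '[0.004, -0.001, -0.0028, 0, 0.1, 0.2, 1, 0.004, -0.001, -0.0028, 0, 0.1, 0.2, 1, 0.004, -0.001, -0.0028, 0, 0.1, 0.2, 1, 0, 0, 0, 0, 0, 0, 1]'

```text
time: 9.42
tool_pos: [0.5611, 0.0055, 0.173]
tool_rot: [-118.2, 89.7, 150.5]
wrist_force: [-0.2, 0.1, -1.3]
gripper_width: 0.0156
```

```bash
python3 - <<'E'
from h import *
rows([.5636,.0005,.05],Rdown(-1.3),8)
E
```

```text
t 9.42 pos [0.5611 0.0055 0.173 ] n 8 row: [0.0154, 0.0004, 0.0006] [-0.01, -0.02, 0.03] F 1.37
```

Request:
play_rows --deltas '[0.0154, 0.0004, 0.0006, 0, 0, 0, 1, 0.0154, 0.0004, 0.0006, 0, 0, 0, 1, 0.0154, 0.0004, 0.0006, 0, 0, 0, 1, 0.0154, 0.0004, 0.0006, 0, 0, 0, 1, 0.0154, 0.0004, 0.0006, 0, 0, 0, 1, 0.0154, 0.0004, 0.0006, 0, 0, 0, 1, 0.0154, 0.0004, 0.0006, 0, 0, 0, 1]'

```text
time: 10.0
tool_pos: [0.5656, 0.0093, 0.0658]
tool_rot: [115.9, 89.6, 25.2]
wrist_force: [0.1, -0.1, -0.9]
gripper_width: 0.0159
```

```bash
python3 - <<'E'
from h import *
rows([.5636,.0005,.034],Rdown(-1.3),4)
d,_=grab('side');crop(d,'s11',180,140,300,270,4.6)
rows([.5636,.0005,.034],Rdown(-1.3),4)
E
```

```text
t 10.0 pos [0.5656 0.0093 0.0658] n 4 row: [0.0079, -0.0005, 0.0022] [0.13, -0.04, -0.08] F 0.93
t 10.05 pos [0.5631 0.0096 0.0621] n 4 row: [0.007, 0.0002, 0.0023] [0.13, -0.05, -0.01] F 3.63
```

View pics/s11.png

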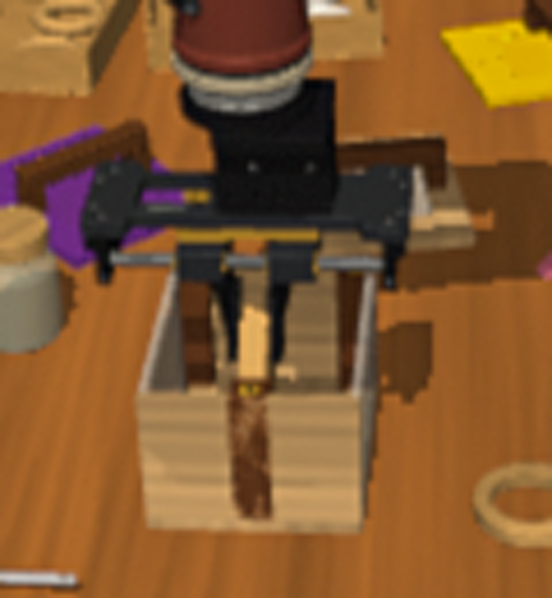

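Request:
play_rows --deltas '[0.006, 0, 0.0023, 0.1, 0, 0, 1, 0.006, 0, 0.0023, 0.1, 0, 0, 1, 0.006, 0, 0.0023, 0.1, 0, 0, 1, 0.003, 0, 0.002, 0, 0, 0, 1, 0.002, 0, 0, 0, 0, 0, 1]'

```text
time: 10.47
tool_pos: [0.5629, 0.0021, 0.0383]
tool_rot: [166.5, 89.8, 75.6]
wrist_force: [1.0, 0.2, -0.8]
gripper_width: 0.0157
```

```bash
python3 - <<'E'
from h import *
rows([.5636,.0005,.034],Rdown(-1.3),3)
print(Rt(ctrl.sense())[:,0].round(4),ctrl.sense()['wrist_force'])
E
```

```text
t 10.47 pos [0.5629 0.0021 0.0383] n 3 row: [0.0014, 0.0002, 0.0005] [0.13, -0.07, -0.02] F 1.32
[ 9.0e-04  3.4e-03 -1.0e+00] [ 0.99168696  0.22676498 -0.84786942]
```

Next I'll ease down until I feel contact.

Request:
play_rows --deltas '[0.003, 0, 0, 0, 0, 0, 1, 0.002, 0, 0, 0, 0, 0, 1]'

```text
time: 10.63
tool_pos: [0.564, 0.0019, 0.0355]
tool_rot: [147.0, 89.8, 56.1]
wrist_force: [-9.6, 3.1, 22.6]
gripper_width: 0.0155
```

Request:
play_rows --deltas '[0.002, 0, 0, 0, 0, 0, 1, 0.001, 0, 0, 0, 0, 0, 1]'

```text
time: 10.8
tool_pos: [0.5648, 0.0018, 0.0358]
tool_rot: [139.5, 89.7, 48.5]
wrist_force: [0.6, -0.2, -0.6]
gripper_width: 0.0157
```

```bash
python3 - <<'E'
from h import *
print(ctrl.sense()['wrist_force'],ctrl.sense()['tool_pos'])
d,_=grab('side');crop(d,'s12',180,140,300,270,4.6);print(ctrl.sense()['wrist_force'],ctrl.sense()['tool_pos'])
d,_=grab('scene');crop(d,'c12',230,130,330,230,6)
print(ctrl.sense()['wrist_force'],ctrl.sense()['tool_pos'])
E
```

```text
[ 0.6386596  -0.24677441 -0.60653149] [0.56478363 0.00179975 0.03575091]
[ 0.53721629  0.70853264 -0.14269231] [0.56505684 0.00177075 0.03562351]
[-0.94953168 -0.23063087  5.01090417] [0.56513787 0.00179784 0.03555245]
```

View pics/s12.png

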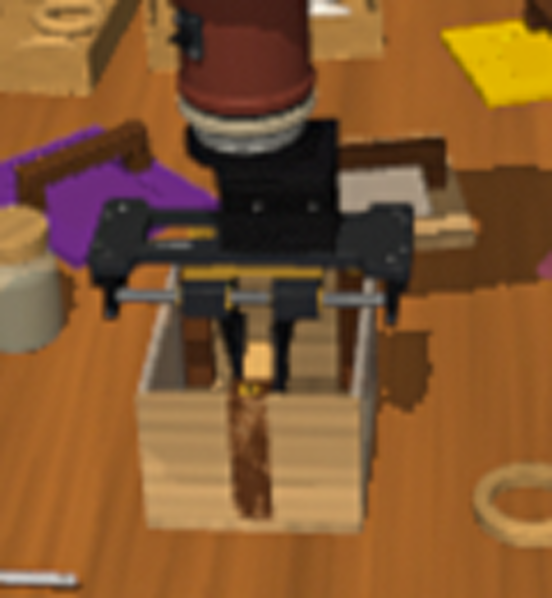

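View pics/c12.png

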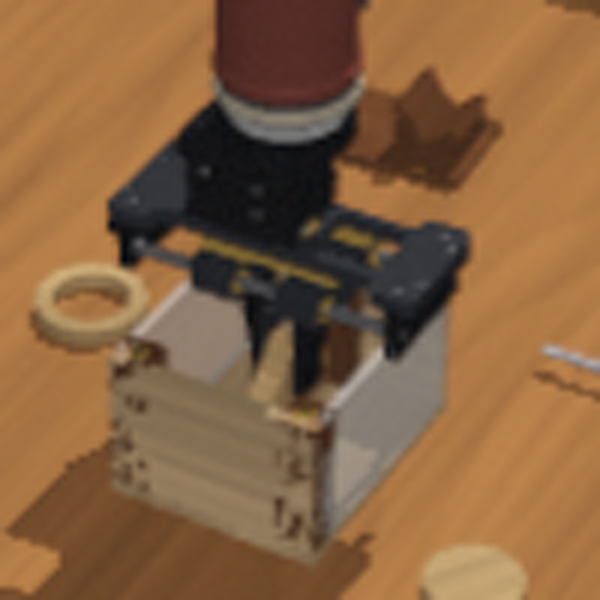

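```bash
python3 - <<'E'
from h import *
import pickle
f,s=grab('wrist');pickle.dump((f,s),open('w13.pkl','wb'));crop(f,'w13',130,60,390,320,2.2);print(s['tool_pos'],s['wrist_force'])
E
```

```text
[0.56513787 0.00179784 0.03555245] [-0.94953168 -0.23063087  5.01090417]
```

View pics/w13.png

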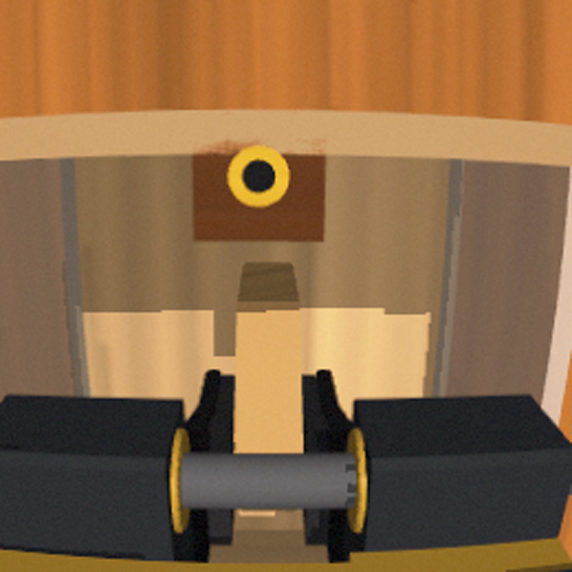

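```bash
python3 - <<'E'
from h import *
import pickle
f,s=pickle.load(open('w13.pkl','rb'))
def at(u):
    o,r=ray(f,(130+u[0]/2.2-.27,60+u[1]/2.2-.27),s)
    for dy in(.030,.032,.034):
        t=(s['tool_pos'][1]+dy-o[1])/r[1];print(u,dy,(o+t*r).round(4))
at((269,263));at((269,305))
c,_=blob(f,(130+258/2.2,60+175/2.2),'brass',16);print(c,cast(f,c,.095,s))
E
```

```text
(269, 263) 0.03 [0.567  0.0318 0.0078]
(269, 263) 0.032 [0.567  0.0338 0.0164]
(269, 263) 0.034 [0.567  0.0358 0.0249]
(269, 305) 0.03 [0.5667 0.0318 0.0545]
(269, 305) 0.032 [0.5667 0.0338 0.0611]
(269, 305) 0.034 [0.5667 0.0358 0.0677]
[247.00453515 139.90929705] [0.56516051 0.06828659 0.095     ]
```

Request:
play_rows --deltas '[0.003, 0, 0, 0, 0, 0, 1]'

```text
time: 11.03
tool_pos: [0.5661, 0.0017, 0.0353]
tool_rot: [123.8, 89.7, 32.9]
wrist_force: [-11.0, 0.7, 33.4]
gripper_width: 0.0159
```

Request:
play_rows --deltas '[0.003, 0, 0, 0, 0, 0, 1]'

```text
time: 11.12
tool_pos: [0.5665, 0.0017, 0.0353]
tool_rot: [125.3, 89.7, 34.4]
wrist_force: [-12.4, 1.3, 27.3]
gripper_width: 0.016
```

```bash
python3 - <<'E'
from h import *
f,_=grab('scene');g,_=grab('side');s=ctrl.sense();print(s['wrist_force'],s['tool_pos'])
print(tri(f,(230+395/6,130+352/6),g,(180+110/4.6,140+315/4.6)))
print(tri(f,(230+126/6,130+262/6),g,(180+393/4.6,140+318/4.6)))
crop(g,'s14',190,180,290,250,8);crop(f,'c14',240,160,310,215,9)
E
```

```text
[-9.47223601  1.66376997 23.88900931] [0.5663561  0.00173036 0.03539371]
(array([ 0.64637919, -0.00571619,  0.1006936 ]), np.float64(0.016318056398370574))
(array([ 0.47449009, -0.00601025,  0.10018172]), np.float64(0.013756232960564097))
```

View pics/s14.png

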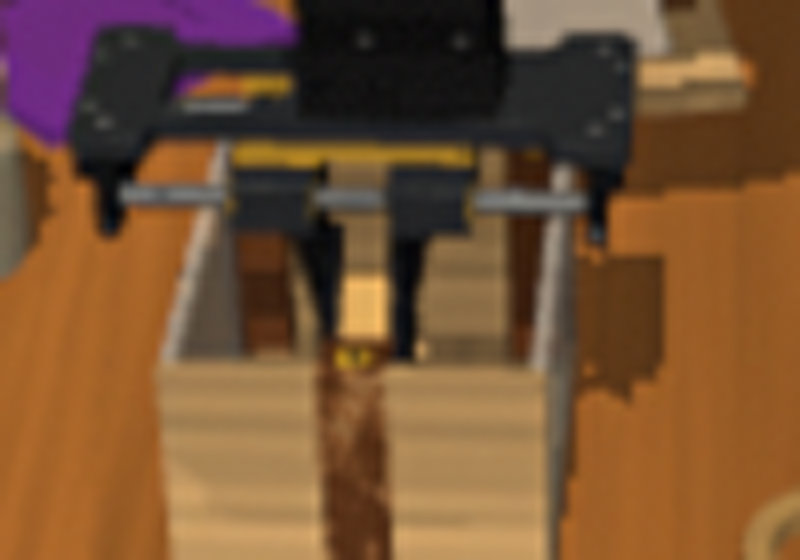

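View pics/c14.png

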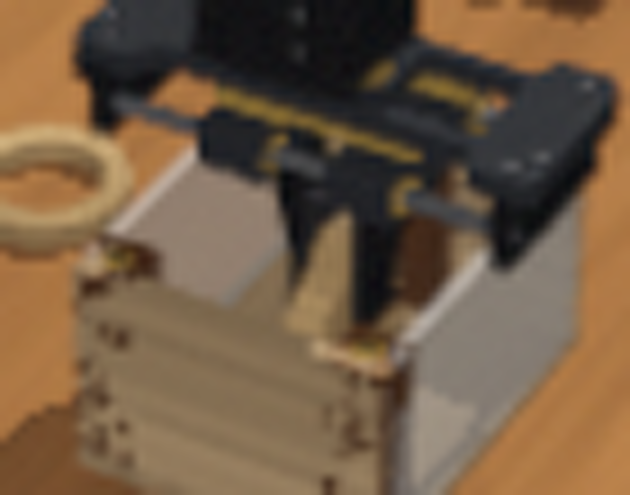

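Request:
play_rows --deltas '[0, 0, 0, 0, 0, 0, 1, 0, 0, 0, 0, 0, 0, 1]'

```text
time: 11.38
tool_pos: [0.5672, 0.0016, 0.0371]
tool_rot: [114.3, 89.6, 23.4]
wrist_force: [0.0, -0.5, -1.6]
gripper_width: 0.0157
```

Request:
play_rows --deltas '[0, 0, 0, 0, 0, 0, 0.8, 0, 0, 0, 0, 0, 0, 0.75, 0, 0, 0, 0, 0, 0, 0.7, 0, 0, 0, 0, 0, 0, 0.65]'

```text
time: 11.72
tool_pos: [0.5671, 0.0016, 0.036]
tool_rot: [114.9, 89.6, 24.0]
wrist_force: [0.3, 0.4, 0.5]
gripper_width: 0.0263
```

```bash
python3 - <<'E'
from h import *
f,s=grab('wrist');crop(f,'w15',130,60,390,320,2.2);print(s['tool_pos'],s['wrist_force'],s['gripper_width'])
rows([.5636,.0005,.034],Rdown(-1.3),3)
E
```

```text
[0.56711906 0.00155426 0.03597105] [0.3026807  0.44424518 0.54441227] 0.026269683583145777
t 11.77 pos [0.567  0.0015 0.0359] n 3 row: [0.0006, -0.0011, 0.0004] [0.12, -0.06, -0.12] F 0.7
```

View pics/w15.png

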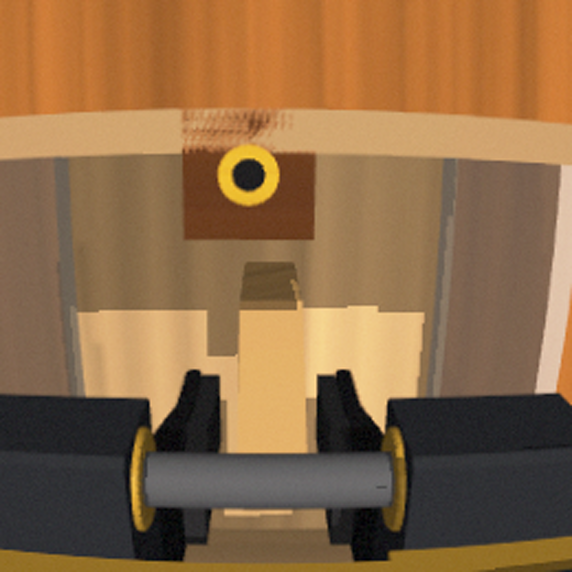

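Released. The house still stands in the same place, with gaps on both sides. I'll open further and rise straight up.

Request:
play_rows --deltas '[0, 0, 0, 0, 0, 0, 0.5, 0, 0, 0, 0, 0, 0, 0.5, -0.01, 0, 0, 0, 0, 0, 0.5, -0.015, 0, 0, 0, 0, 0, 0.5, -0.02, 0, 0, 0, 0, 0, 0.5, -0.025, 0, 0, 0, 0, 0, 0.5, -0.025, 0, 0, 0, 0, 0, 0.5, -0.03, 0, 0, 0, 0, 0, 0.5]'

```text
time: 12.43
tool_pos: [0.5596, 0.002, 0.1586]
tool_rot: [-113.2, 89.3, 155.9]
wrist_force: [-0.2, -0.7, -0.4]
gripper_width: 0.0435
```

Request:
play_rows --deltas '[-0.03, 0, 0, 0, 0, 0, 0.3, -0.03, 0, 0, 0, 0, 0, 0.2, -0.03, 0, 0, 0, 0, 0, 0, -0.03, 0, 0, 0, 0, 0, 0]'

```text
time: 12.77
tool_pos: [0.5593, 0.0016, 0.2872]
tool_rot: [-114.1, 89.3, 154.9]
wrist_force: [-0.1, -0.6, 0.2]
gripper_width: 0.0628
```

```bash
python3 - <<'E'
from h import *
import pickle
d,_=grab('side');crop(d,'s16',180,140,300,270,4.6)
d,_=grab('scene');crop(d,'c16',240,150,330,230,7)
rows([.43,-.32,.30],Rdown(-81),16)
E
```

```text
t 12.87 pos [0.5627 0.0012 0.293 ] n 16 row: [-0.0005, 0.0065, 0.0227] [5.0, -0.01, 0.01] F 1.22
```

View pics/s16.png

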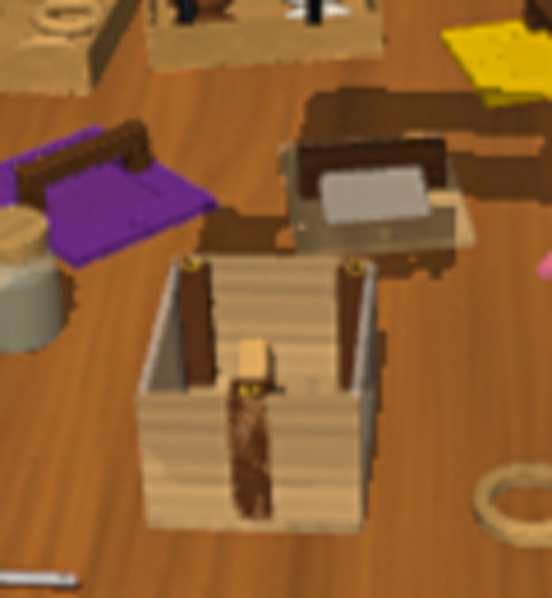

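View pics/c16.png

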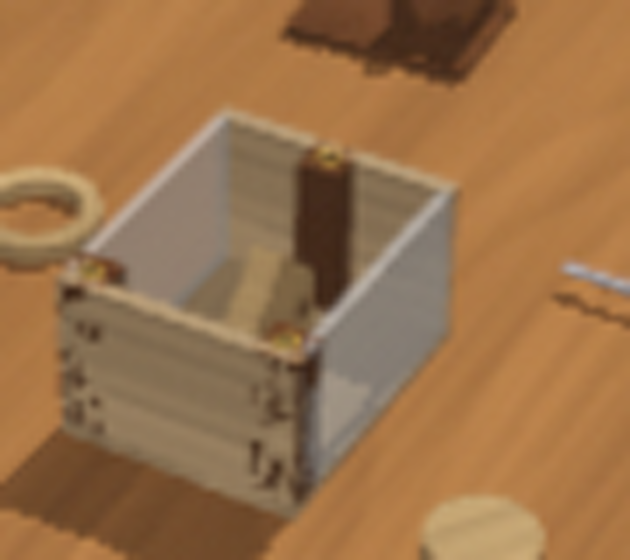

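The house stands upright near the middle of the case: its ridge is at (253,350) in the side crop and (255,285) in the scene crop. Moving to look at the cover.

Request:
play_rows --deltas '[-0.0005, 0.0065, 0.0227, 5, 0, 0, 0, -0.0005, 0.0065, 0.0227, 5, 0, 0, 0, -0.0005, 0.0065, 0.0227, 5, 0, 0, 0, -0.0005, 0.0065, 0.0227, 5, 0, 0, 0, -0.0005, 0.0065, 0.0227, 5, 0, 0, 0, -0.0005, 0.0065, 0.0227, 5, 0, 0, 0, -0.0005, 0.0065, 0.0227, 5, 0, 0, 0, -0.0005, 0.0065, 0.0227, 5, 0, 0, 0]'

```text
time: 13.53
tool_pos: [0.5539, -0.1852, 0.3014]
tool_rot: [163.5, 89.5, 31.4]
wrist_force: [0.5, 0.1, -0.5]
gripper_width: 0.0868
```

Request:
play_rows --deltas '[-0.0005, 0.0065, 0.0227, 5, 0, 0, 0, -0.0005, 0.0065, 0.0227, 5, 0, 0, 0, -0.0005, 0.0065, 0.0227, 5, 0, 0, 0, -0.0005, 0.0065, 0.0227, 5, 0, 0, 0, -0.0005, 0.0065, 0.0227, 5, 0, 0, 0, -0.0005, 0.0065, 0.0227, 5, 0, 0, 0, -0.0005, 0.0065, 0.0227, 5, 0, 0, 0, 0, 0, 0, 0, 0, 0, 0]'

```text
time: 14.2
tool_pos: [0.4363, -0.3145, 0.3027]
tool_rot: [-139.1, 89.6, 51.5]
wrist_force: [0.0, -0.2, -0.5]
gripper_width: 0.0872
```

```bash
python3 - <<'E'
from h import *
import pickle
f,s=grab('wrist');pickle.dump((f,s),open('w17.pkl','wb'));cv2.imwrite('pics/w17.png',cv2.resize(f['pixels'],(800,600),interpolation=cv2.INTER_CUBIC))
rows([.43,-.32,.30],Rdown(-80.5),3)
E
```

```text
t 14.25 pos [ 0.4375 -0.3136  0.3028] n 3 row: [0.0009, 0.0016, 0.0029] [0.43, -0.11, 0.09] F 0.5
```

View pics/w17.png

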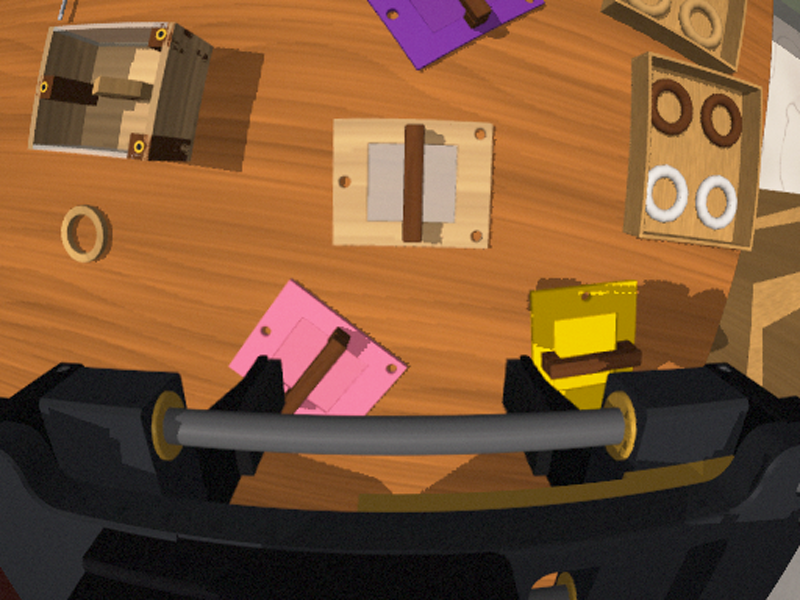

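The wrist view shows the cover square to the image, with holes at (480,134), (476,237) and (345,182) and the bar from (414,125) to (413,242).

```bash
python3 - <<'E'
from h import *
import pickle
f,s=pickle.load(open('w17.pkl','rb'));k=1.5625
im=f['pixels'][60:170,205:325];cv2.imwrite('pics/w17c.png',cv2.resize(im,None,fx=6.5,fy=5.4,interpolation=cv2.INTER_CUBIC))
C=[blob(f,(a/k,b/k),'dark',6) for a,b in((480,134),(476,237),(345,182))];print(C)
for h in(.004,.008):print('cover',h,pose([cast(f,c[0],h,s) for c in C],L))
hsv=cv2.cvtColor(f['pixels'],cv2.COLOR_BGR2HSV);m=np.zeros(hsv.shape[:2],np.uint8);m[75:165,250:285]=((hsv[...,2]<110)&(hsv[...,1]>90))[75:165,250:285]
n,l,st,c=cv2.connectedComponentsWithStats(m);i=1+st[1:,4].argmax();ys,xs=np.nonzero(l==i);r=cv2.minAreaRect(np.c_[xs,ys].astype(np.float32));print(r)
b=cv2.boxPoints(r);P=np.array([cast(f,u,.046,s) for u in b]);print(P.round(4).tolist(),P.mean(0))
C=[blob(f,(a/k,b/k),'brass',8) for a,b in((161,34),(139,147),(43,88))]
print('case',pose([cast(f,c[0],.095,s) for c in C],L))
E
```

```text
[(array([306.43571881,  84.34958835]), np.int64(44)), (array([303.92277933, 150.90771189]), np.int64(50)), (array([219.22831301, 115.81924351]), np.int64(46))]
cover 0.004 (array([ 0.5095, -0.3181]), np.float64(9.64), [[1.3, -0.4], [-1.0, -0.6], [-0.2, 1.0]])
cover 0.008 (array([ 0.5095, -0.3177]), np.float64(9.64), [[0.8, -0.1], [-0.6, -0.1], [-0.1, 0.2]])
((267.9508972167969, 117.37744140625), (9.831989288330078, 74.75729370117188), 6.241915225982666)
[[0.4542, -0.3218, 0.046], [0.5637, -0.3129, 0.046], [0.565, -0.3269, 0.046], [0.4554, -0.3362, 0.046]] [ 0.50956796 -0.32445723  0.046     ]
case (array([5.636e-01, 5.000e-04]), np.float64(-1.33), [[-0.1, 0.2], [0.0, 0.1], [0.0, -0.2]])
```

View pics/w17c.png

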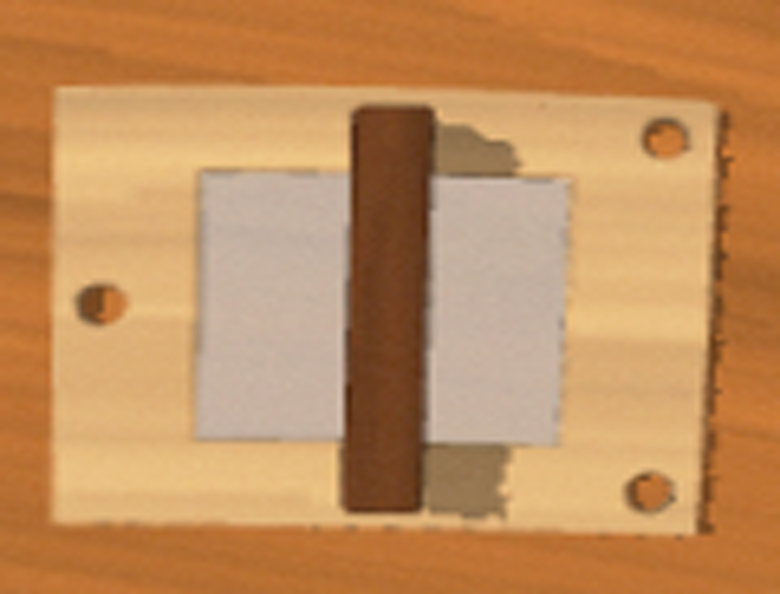

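```bash
python3 - <<'E'
from h import *
import pickle
f,s=pickle.load(open('w17.pkl','rb'))
W=lambda x,y:(205+x/6.5-.42,60+y/5.4-.41)
P=np.array([cast(f,W(*u),.046,s) for u in((353,106),(433,106),(345,510),(423,512))]);print(P.round(4),P.mean(0))
a=P[:2].mean(0)-P[2:].mean(0);print(np.degrees(np.arctan2(a[1],a[0])),np.linalg.norm(a),np.linalg.norm(P[0]-P[1]))
print(np.degrees(np.arctan2(s['tool_rot'][0],1)),Rt(s)[:,1])
# target: grasp point at z=.037 of cover, GP -0.034 ; hover 60mm first
c=np.array([.5095,-.318,.037])
rows(c+[0,0,-.034+.08],Rdown(-90+9.6),8)
E
```

```text
[[ 0.5621 -0.3012  0.046 ]
 [ 0.5656 -0.3185  0.046 ]
 [ 0.4538 -0.3198  0.046 ]
 [ 0.4566 -0.3373  0.046 ]] [ 0.50950976 -0.31920179  0.046     ]
9.795394952352378 0.11025608542487461 0.017649421854174077
-89.58806147602495 [ 0.18356733 -0.9829988  -0.00404982]
t 14.25 pos [ 0.4375 -0.3136  0.3028] n 8 row: [0.0275, 0.0022, -0.0087] [0.15, -0.04, 0.03] F 0.5
```

Request:
play_rows --deltas '[0.0275, 0.0022, -0.0087, 0.15, 0, 0, 0.2, 0.0275, 0.0022, -0.0087, 0.15, 0, 0, 0.2, 0.0275, 0.0022, -0.0087, 0.15, 0, 0, 0.2, 0.0275, 0.0022, -0.0087, 0.15, 0, 0, 0.2, 0.0275, 0.0022, -0.0087, 0.15, 0, 0, 0.2, 0.0275, 0.0022, -0.0087, 0.15, 0, 0, 0.2, 0.0275, 0.0022, -0.0087, 0.15, 0, 0, 0.2, 0.015, 0.0022, -0.0087, 0.15, 0, 0, 0.2]'

```text
time: 14.92
tool_pos: [0.5209, -0.3163, 0.0964]
tool_rot: [161.1, 88.9, -8.6]
wrist_force: [-0.8, 1.2, -0.4]
gripper_width: 0.0697
```

```bash
python3 - <<'E'
from h import *
rows([.5095,-.3188,.083],Rdown(-90+9.7),4)
f,s=grab('wrist');crop(f,'w18',130,60,390,320,2.2)
rows([.5095,-.3188,.083],Rdown(-90+9.7),4)
E
```

```text
t 14.92 pos [ 0.5209 -0.3163  0.0964] n 4 row: [0.0033, 0.0001, 0.003] [0.15, -0.26, -0.09] F 1.53
t 14.97 pos [ 0.5211 -0.3152  0.0939] n 4 row: [0.0027, 0.0004, 0.003] [0.16, -0.25, -0.05] F 2.92
```

View pics/w18.png

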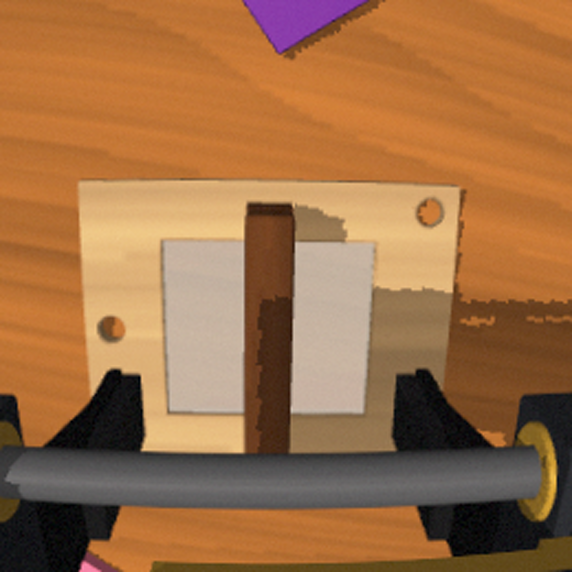

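Request:
play_rows --deltas '[0.003, 0.0004, 0.003, 0.2, -0.3, 0, 0.2, 0.003, 0.0004, 0.003, 0.2, -0.3, 0, 0.2, 0.003, 0.0004, 0.003, 0.2, -0.2, 0, 0.2, 0, 0, 0.002, 0, 0, 0, 0.2]'

```text
time: 15.3
tool_pos: [0.511, -0.3161, 0.0841]
tool_rot: [117.3, 89.9, -52.7]
wrist_force: [0.2, -0.5, 0.4]
gripper_width: 0.0699
```

```bash
python3 - <<'E'
from h import *
rows([.5095,-.3188,.003],Rdown(-90+9.7),6)
E
```

```text
t 15.3 pos [ 0.511  -0.3161  0.0841] n 6 row: [0.0135, 0.0004, 0.0003] [0.06, -0.01, -0.02] F 0.67
```

Request:
play_rows --deltas '[0.0135, 0.0004, 0.0003, 0, 0, 0, 0.2, 0.0135, 0.0004, 0.0003, 0, 0, 0, 0.2, 0.0135, 0.0004, 0.0003, 0, 0, 0, 0.2, 0.0135, 0.0004, 0.0003, 0, 0, 0, 0.2]'

```text
time: 15.63
tool_pos: [0.5134, -0.3222, 0.0338]
tool_rot: [128.4, 89.1, -41.6]
wrist_force: [0.0, -1.3, -0.8]
gripper_width: 0.07
```

```bash
python3 - <<'E'
from h import *
rows([.5095,-.3188,.003],Rdown(-90+9.7),3)
g,s=grab('side');crop(g,'s19',210,150,320,220,7)
rows([.5095,-.3188,.003],Rdown(-90+9.7),3)
E
```

```text
t 15.63 pos [ 0.5134 -0.3222  0.0338] n 3 row: [0.0103, -0.0014, 0.0011] [0.1, -0.19, -0.24] F 1.55
t 15.68 pos [ 0.5115 -0.321   0.0305] n 3 row: [0.0092, -0.0009, 0.0006] [0.09, -0.13, -0.17] F 2.45
```

View pics/s19.png

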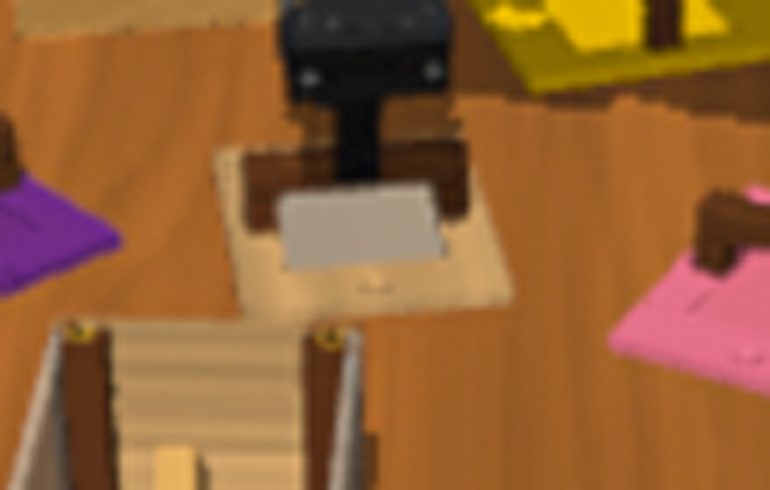

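Request:
play_rows --deltas '[0.0092, -0.0009, 0.0006, 0.1, -0.1, -0.2, 0.2, 0.009, -0.0009, 0.0006, 0.1, -0.1, -0.2, 0.2, 0.007, 0, 0, 0, 0, 0, 0.2, 0, 0, 0, 0, 0, 0, 0.2]'

```text
time: 16.02
tool_pos: [0.5087, -0.3191, 0.0014]
tool_rot: [-170.0, 89.9, 19.7]
wrist_force: [-0.7, 0.4, 0.9]
gripper_width: 0.0696
```

```bash
python3 - <<'E'
from h import *
rows([.5095,-.3188,.003],Rdown(-90+9.7),2)
f,s=grab('wrist');crop(f,'w20',130,60,390,320,2.2)
rows([.5095,-.3188,.003],Rdown(-90+9.7),2)
E
```

```text
t 16.02 pos [ 0.5087 -0.3191  0.0014] n 2 row: [-0.0008, -0.0001, -0.0004] [0.0, -0.05, 0.01] F 1.17
t 16.07 pos [ 0.509  -0.3193  0.002 ] n 2 row: [-0.0005, -0.0002, -0.0003] [0.0, -0.06, -0.01] F 0.55
```

View pics/w20.png

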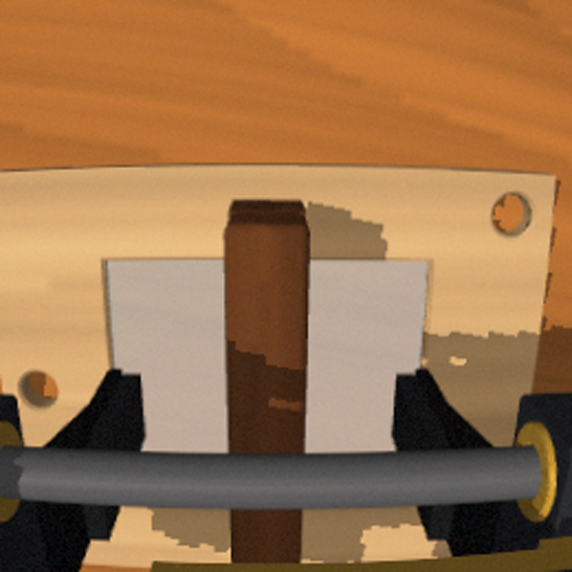

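The pose is aligned and the fingers are on either side of the bar. Closing firmly.

Request:
play_rows --deltas '[0, 0, 0, 0, 0, 0, 1, 0, 0, 0, 0, 0, 0, 1, 0, 0, 0, 0, 0, 0, 1, 0, 0, 0, 0, 0, 0, 1, 0, 0, 0, 0, 0, 0, 1, 0, 0, 0, 0, 0, 0, 1, 0, 0, 0, 0, 0, 0, 1, 0, 0, 0, 0, 0, 0, 1]' --grip_force 50

```text
time: 16.73
tool_pos: [0.5114, -0.321, 0.0054]
tool_rot: [141.8, 89.6, -28.5]
wrist_force: [0.3, -1.0, 0.2]
gripper_width: 0.0241
```

Request:
play_rows --deltas '[-0.005, 0, 0, 0, 0, 0, 1, -0.01, 0, 0, 0, 0, 0, 1, -0.02, 0, 0, 0, 0, 0, 1, -0.025, 0, 0, 0, 0, 0, 1, -0.025, 0, 0, 0, 0, 0, 1, -0.025, 0, 0, 0, 0, 0, 1, -0.025, 0, 0, 0, 0, 0, 1, -0.025, 0, 0, 0, 0, 0, 1]'

```text
time: 17.4
tool_pos: [0.5034, -0.3148, 0.1642]
tool_rot: [-54.6, 89.1, 135.2]
wrist_force: [0.4, -0.2, -2.7]
gripper_width: 0.0175
```

```bash
python3 - <<'E'
from h import *
g,s=grab('side');crop(g,'s21',170,120,320,220,5)
f,s=grab('wrist');crop(f,'w21',100,60,400,320,2)
rows([.5636,0,.185],Rdown(-91.3),14)
E
```

```text
t 17.5 pos [ 0.5066 -0.3174  0.1691] n 14 row: [-0.0011, -0.0223, -0.0059] [0.79, 0.01, 0.02] F 2.43
```

View pics/s21.png

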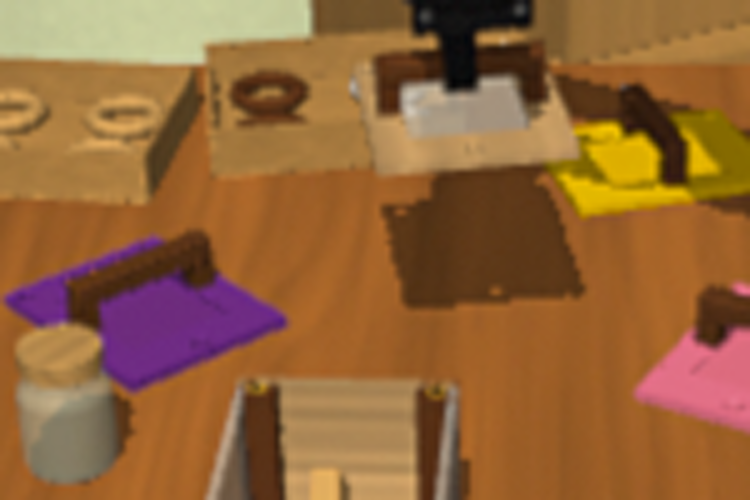

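View pics/w21.png

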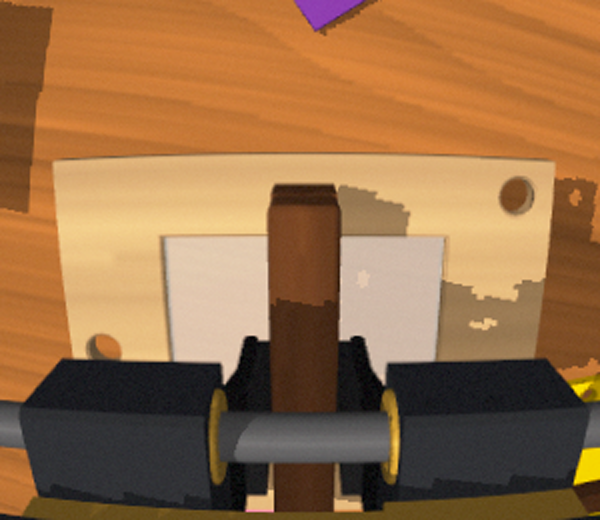

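Request:
play_rows --deltas '[-0.0011, -0.0223, -0.0059, 0.8, 0, 0, 1, -0.0011, -0.0223, -0.0059, 0.8, 0, 0, 1, -0.0011, -0.0223, -0.0059, 0.8, 0, 0, 1, -0.0011, -0.0223, -0.0059, 0.8, 0, 0, 1, -0.0011, -0.0223, -0.0059, 0.8, 0, 0, 1, -0.0011, -0.0223, -0.0059, 0.8, 0, 0, 1, -0.0011, -0.0223, -0.0059, 0.8, 0, 0, 1]'

```text
time: 18.08
tool_pos: [0.5238, -0.155, 0.1719]
tool_rot: [-29.2, 89.4, 154.2]
wrist_force: [0.8, -0.0, -2.7]
gripper_width: 0.0177
```

Request:
play_rows --deltas '[-0.0011, -0.0223, -0.0059, 0.8, 0, 0, 1, -0.0011, -0.0223, -0.0059, 0.8, 0, 0, 1, -0.0011, -0.0223, -0.0059, 0.8, 0, 0, 1, -0.0011, -0.0223, -0.0059, 0.8, 0, 0, 1, -0.0011, -0.0223, -0.0059, 0.8, 0, 0, 1, -0.0011, -0.0223, -0.0059, 0.8, 0, 0, 1, -0.0011, -0.01, -0.003, 0.4, 0, 0, 1, 0, 0, 0, 0, 0, 0, 1]'

```text
time: 18.75
tool_pos: [0.5528, 0.003, 0.1692]
tool_rot: [-19.6, 88.5, 158.5]
wrist_force: [-0.2, -0.6, -2.3]
gripper_width: 0.0177
```

```bash
python3 - <<'E'
from h import *
import pickle
f,s=grab('wrist');pickle.dump((f,s),open('w22.pkl','wb'));crop(f,'w22',100,60,400,320,2.6)
g,s2=grab('scene');crop(g,'c22',210,100,340,220,5);pickle.dump((g,s2),open('c22.pkl','wb'))
g,s2=grab('side');crop(g,'s22',170,100,310,250,4);pickle.dump((g,s2),open('s22.pkl','wb'))
rows([.5636,0.0005,.16],Rdown(-91.3),6)
E
```

```text
t 18.9 pos [5.524e-01 4.000e-04 1.693e-01] n 6 row: [0.0015, -0.0001, -0.0019] [-0.11, 0.24, 0.08] F 2.5
```

View pics/w22.png

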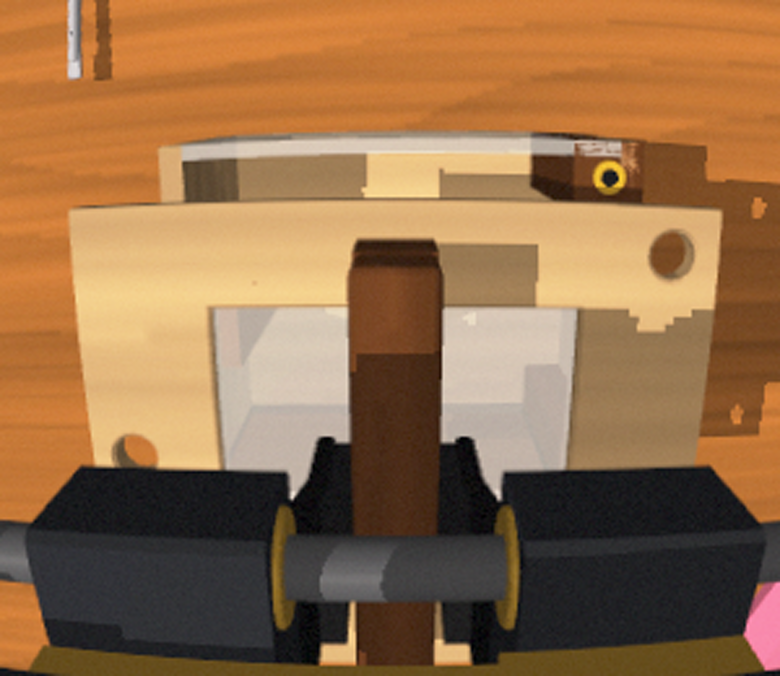

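View pics/c22.png

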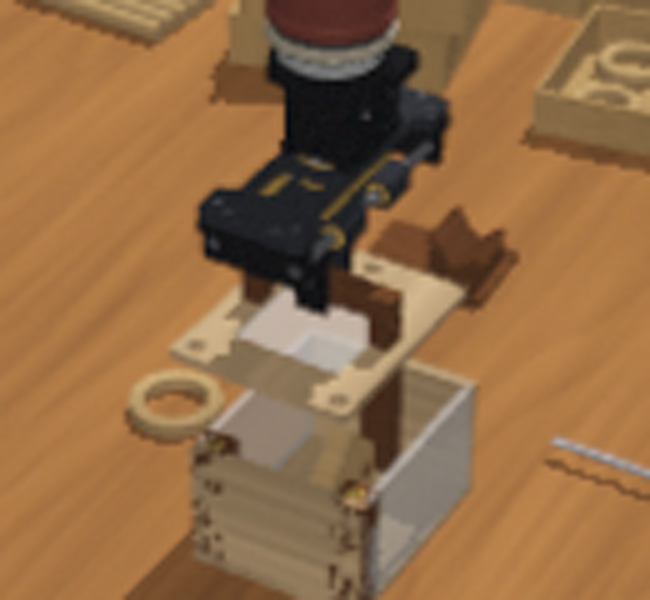

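View pics/s22.png

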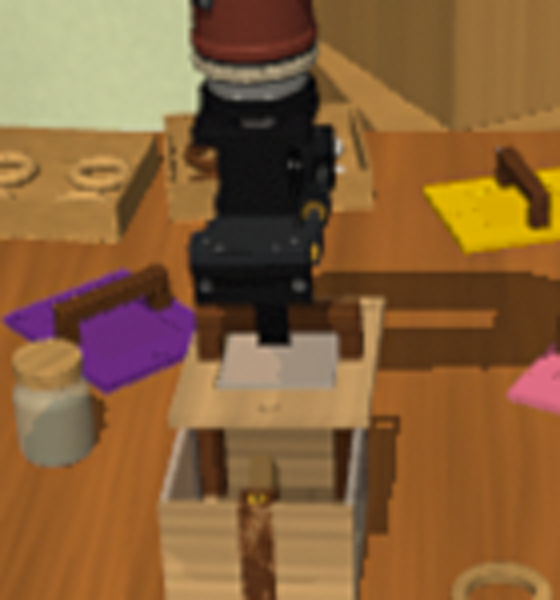

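Request:
play_rows --deltas '[0.003, 0, -0.003, -0.15, 0.3, 0.1, 1, 0.003, 0, -0.003, -0.15, 0.3, 0.1, 1, 0.003, 0, -0.003, -0.15, 0.3, 0.1, 1, 0.003, 0, -0.002, -0.1, 0.3, 0.1, 1, 0.002, 0, 0, 0, 0, 0, 1, 0, 0, 0, 0, 0, 0, 1]'

```text
time: 19.4
tool_pos: [0.5631, -0.0047, 0.1523]
tool_rot: [13.1, 89.8, -168.6]
wrist_force: [-0.7, 0.4, -3.5]
gripper_width: 0.0177
```

```bash
python3 - <<'E'
from h import *
import pickle
rows([.5636,0.0005,.12],Rdown(-91.3),6)
f,s=grab('wrist');pickle.dump((f,s),open('w23.pkl','wb'));crop(f,'w23',100,60,400,320,2.6)
g,s2=grab('scene');crop(g,'c23',230,130,320,220,7);pickle.dump((g,s2),open('c23.pkl','wb'))
rows([.5636,0.0005,.12],Rdown(-91.3),6)
E
```

```text
t 19.4 pos [ 0.5631 -0.0047  0.1523] n 6 row: [0.0054, -0.0009, -0.0001] [-0.06, 0.04, -0.01] F 3.61
t 19.5 pos [ 0.5633 -0.0046  0.1529] n 6 row: [0.0055, -0.0009, -0.0] [-0.06, 0.03, -0.01] F 2.53
```

View pics/w23.png

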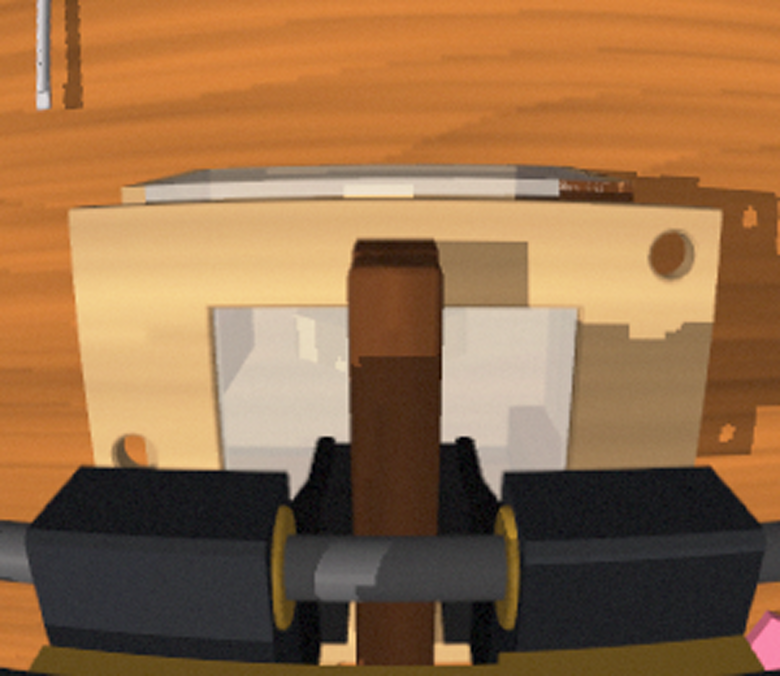

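View pics/c23.png

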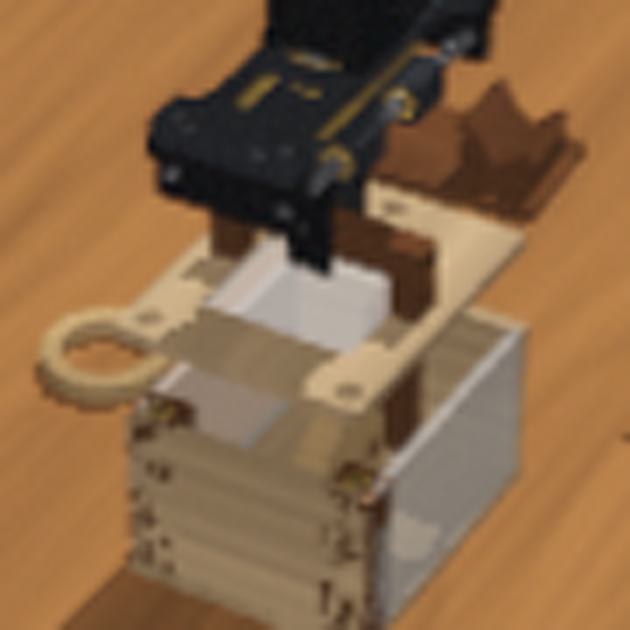

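```bash
python3 - <<'E'
from h import *
import pickle
f,s=pickle.load(open('w23.pkl','rb'));g,s2=pickle.load(open('c23.pkl','rb'))
I={'tool_pos':np.zeros(3),'tool_rot':np.zeros(3)}
W=lambda x,y:(100+x/2.6-.3,60+y/2.6-.3)
obs=[(671,254.5),(134,456),(69,210),(721,210)]
LL=np.array([[53,-68],[0,68],[65,80],[65,-80]])/1000
for xt in(-.009,-.007,-.005,-.003,-.001):
    P=[]
    for u in obs:
        o,r=ray(f,W(*u),I);p=o+r*(xt-o[0])/r[0];P.append([-p[2],-p[1]])  # cover x ~ -tool z, cover y ~ -tool y
    print(xt,pose(P,LL))
S=lambda x,y:(230+x/7-.43,130+y/7-.43)
# scene: cover holes top plane vs brass
zt=s2['tool_pos'][2]+.005
C=[cast(g,S(*u),zt) for u in((349,391),(150,317),(395,207))];print('scene cover',pose(C,L),'tool',s2['tool_pos'].round(4))
B=[cast(g,S(*u),.095) for u in((355,476),(165,410))];print([b.round(4) for b in B])
print('expected case holes',[ (np.array([.5636,.0005])+Rn.from_euler('z',-1.33,degrees=True).as_matrix()[:2,:2]@l).round(4) for l in L])
E
```

```text
-0.009 (array([0.0009, 0.    ]), np.float64(-0.02), [[-0.1, 4.4], [2.7, -3.7], [-1.3, -5.1], [-1.3, 4.4]])
-0.007 (array([0.0005, 0.    ]), np.float64(-0.02), [[-0.1, 3.6], [2.2, -3.0], [-1.1, -4.2], [-1.0, 3.5]])
-0.005 (array([0.0001, 0.    ]), np.float64(-0.02), [[0.0, 2.9], [1.7, -2.2], [-0.9, -3.3], [-0.8, 2.6]])
-0.003 (array([-0.0003,  0.    ]), np.float64(-0.02), [[0.1, 2.1], [1.2, -1.4], [-0.7, -2.4], [-0.6, 1.8]])
-0.001 (array([-0.0007,  0.    ]), np.float64(-0.02), [[0.2, 1.4], [0.6, -0.7], [-0.4, -1.6], [-0.4, 0.9]])
scene cover (array([ 0.5666, -0.0123]), np.float64(-2.07), [[0.3, -0.3], [0.3, 1.0], [-0.5, -0.7]]) tool [ 0.5631 -0.0047  0.1525]
[array([ 0.6121, -0.0656,  0.095 ]), array([ 0.5104, -0.0651,  0.095 ])]
expected case holes [array([ 0.615 , -0.0687]), array([ 0.509 , -0.0663]), array([0.5652, 0.0685])]
```

```bash
python3 - <<'E'
from h import *
import pickle
f,s=pickle.load(open('w23.pkl','rb'));g,s2=pickle.load(open('c23.pkl','rb'))
I={'tool_pos':np.zeros(3),'tool_rot':np.zeros(3)}
W=lambda x,y:(100+x/2.6-.3,60+y/2.6-.3)
obs=[(671,254.5),(134,456),(69,210),(721,210)]
LL=np.array([[53,-68],[0,68],[65,80],[65,-80]])/1000
for xt in(.001,.002,.003):
    P=[]
    for u in obs:
        o,r=ray(f,W(*u),I);p=o+r*(xt-o[0])/r[0];P.append([-p[2],-p[1]])
    print(xt,pose(P,LL))
S=lambda x,y:(230+x/7-.43,130+y/7-.43)
for dz in(.005,.0,-.002,-.005):
    zt=s2['tool_pos'][2]+dz
    C=[cast(g,S(*u),zt) for u in((349,391),(150,317),(395,207))];print(dz,'scene cover',pose(C,L),'tool',s2['tool_pos'].round(4))
E
```

```text
0.001 (array([-0.0011,  0.    ]), np.float64(-0.02), [[0.3, 0.6], [0.1, 0.1], [-0.2, -0.7], [-0.2, -0.0]])
0.002 (array([-0.0013,  0.    ]), np.float64(-0.02), [[0.3, 0.2], [-0.1, 0.5], [-0.1, -0.2], [-0.1, -0.5]])
0.003 (array([-0.0015,  0.    ]), np.float64(-0.02), [[0.4, -0.2], [-0.4, 0.9], [-0.0, 0.2], [0.0, -0.9]])
0.005 scene cover (array([ 0.5666, -0.0123]), np.float64(-2.07), [[0.3, -0.3], [0.3, 1.0], [-0.5, -0.7]]) tool [ 0.5631 -0.0047  0.1525]
0.0 scene cover (array([ 0.5633, -0.0063]), np.float64(-2.07), [[0.6, -0.6], [-0.0, 0.8], [-0.5, -0.2]]) tool [ 0.5631 -0.0047  0.1525]
-0.002 scene cover (array([ 0.5619, -0.0039]), np.float64(-2.07), [[0.7, -0.7], [-0.1, 0.7], [-0.5, -0.0]]) tool [ 0.5631 -0.0047  0.1525]
-0.005 scene cover (array([ 5.6e-01, -3.0e-04]), np.float64(-2.07), [[0.8, -0.8], [-0.3, 0.6], [-0.5, 0.2]]) tool [ 0.5631 -0.0047  0.1525]
```

```bash
python3 - <<'E'
from h import *
rows([.5648,0.0005,.127],Rdown(-91.3),4)
E
```

```text
t 19.5 pos [ 0.5633 -0.0046  0.1529] n 4 row: [0.0065, -0.0013, -0.0004] [-0.09, 0.05, -0.01] F 2.53
```

Request:
play_rows --deltas '[0.0065, -0.0013, -0.0004, -0.1, 0.05, 0, 1, 0.0065, -0.0013, -0.0004, -0.1, 0.05, 0, 1, 0.0065, -0.0013, -0.0004, -0.1, 0.05, 0, 1, 0.003, -0.001, -0.0004, 0, 0, 0, 1, 0, 0, 0, 0, 0, 0, 1, 0, 0, 0, 0, 0, 0, 1]'

```text
time: 20.0
tool_pos: [0.565, 0.0011, 0.1279]
tool_rot: [50.1, 89.9, -131.2]
wrist_force: [-0.5, -0.2, -2.6]
gripper_width: 0.0178
```

```bash
python3 - <<'E'
from h import *
import pickle
rows([.5648,0.0005,.127],Rdown(-91.3),2)
f,s=grab('wrist');pickle.dump((f,s),open('w24.pkl','wb'));crop(f,'w24',100,60,400,320,2.6)
g,s2=grab('scene');crop(g,'c24',230,130,320,220,7);pickle.dump((g,s2),open('c24.pkl','wb'))
g,s2=grab('side');crop(g,'s24',190,150,290,250,6);pickle.dump((g,s2),open('s24.pkl','wb'))
rows([.5648,0.0005,.127],Rdown(-91.3),2)
E
```

```text
t 20.0 pos [0.565  0.0011 0.1279] n 2 row: [0.0004, 0.0003, 0.0001] [-0.01, 0.02, -0.02] F 2.64
t 20.15 pos [0.5654 0.0009 0.1285] n 2 row: [0.0008, 0.0002, 0.0003] [-0.02, -0.01, -0.03] F 2.49
```

View pics/w24.png

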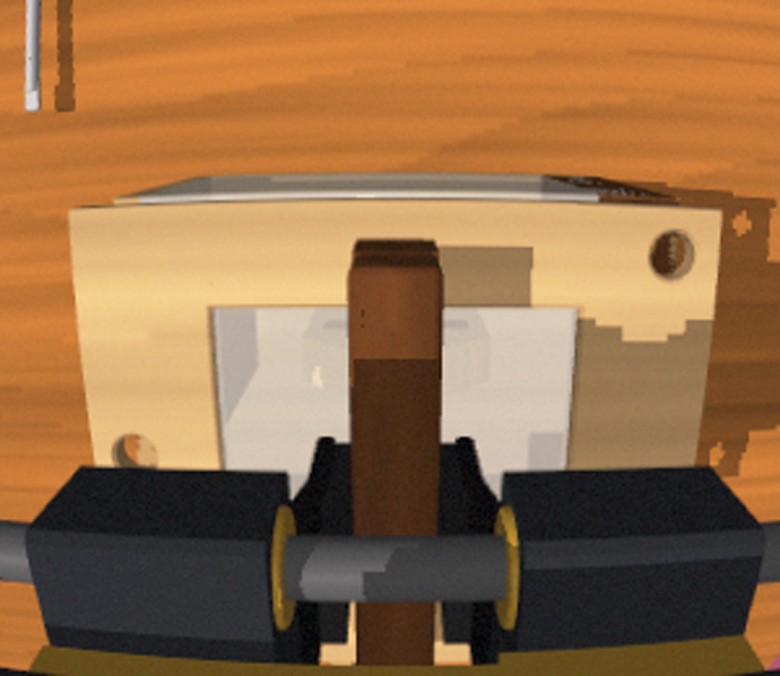

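View pics/c24.png

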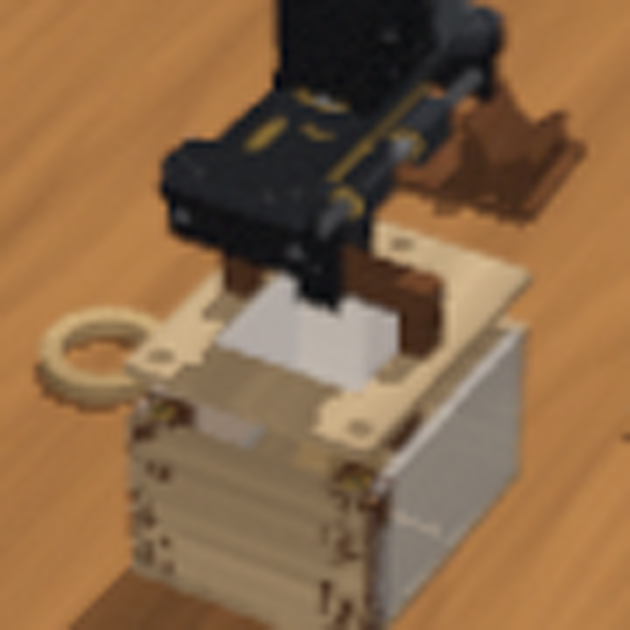

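View pics/s24.png

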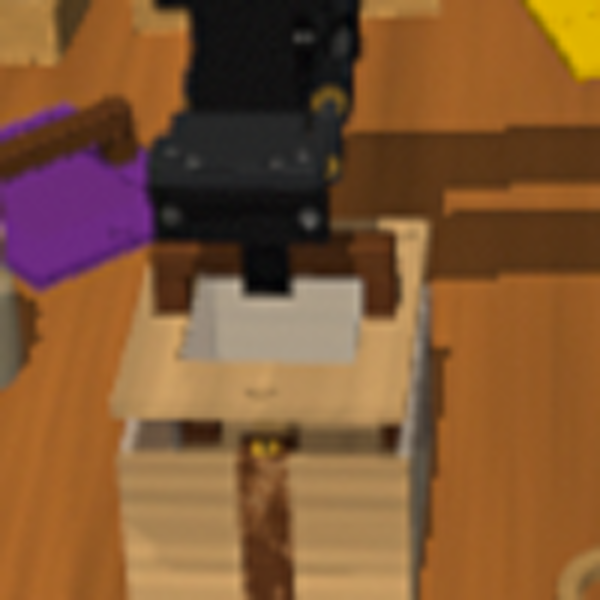

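```bash
python3 - <<'E'
from h import *
import pickle
g,s2=pickle.load(open('c24.pkl','rb'));d,s3=pickle.load(open('s24.pkl','rb'))
S=lambda x,y:(230+x/7-.43,130+y/7-.43)
D=lambda x,y:(190+x/6-.42,150+y/6-.42)
for dz in(0,-.0015,-.003):
    zt=s2['tool_pos'][2]+dz
    C=[cast(g,S(*u),zt) for u in((361,427),(160,357),(402,243))];print(dz,'scene cover',pose(C,L))
    print('side hole2',cast(d,D(262,392),zt).round(4))
print('brass scene',[cast(g,S(*u),.095).round(4) for u in((355,472),(168,410))],'side hole2 brass',cast(d,D(265,448),.095).round(4))
print('tri hole2',tri(g,S(402,243),d,D(262,392)),s2['tool_pos'])
# cover front edge height: side lower edge corners at y = .08
for u in((112,418),(405,425),(112,405)):
    o,r=ray(d,D(*u));t=(.081-o[1])/r[1];print((o+t*r).round(4))
E
```

```text
0 scene cover (array([ 5.648e-01, -4.000e-04]), np.float64(-1.02), [[0.2, 0.1], [-0.3, -0.3], [0.2, 0.2]])
side hole2 [0.5633 0.0703 0.1279]
-0.0015 scene cover (array([0.5638, 0.0014]), np.float64(-1.02), [[0.3, -0.0], [-0.4, -0.4], [0.2, 0.4]])
side hole2 [0.5636 0.0681 0.1264]
-0.003 scene cover (array([0.5629, 0.0031]), np.float64(-1.02), [[0.4, -0.1], [-0.5, -0.4], [0.2, 0.5]])
side hole2 [0.5638 0.0659 0.1249]
brass scene [array([ 0.6107, -0.063 ,  0.095 ]), array([ 0.5117, -0.0644,  0.095 ])] side hole2 brass [0.5639 0.0664 0.095 ]
tri hole2 (array([0.56436946, 0.06928242, 0.12675758]), np.float64(0.001954144337390392)) [0.56497295 0.00110181 0.12788602]
[0.6289 0.081  0.1208]
[0.5    0.081  0.1182]
[0.6283 0.081  0.1277]
```

```bash
python3 - <<'E'
from h import *
s=ctrl.sense();print(s['time'],s['tool_pos'],s['gripper_width'],s['wrist_force'])
print(order.hand_in())
E
```

```text
20.15 [0.56539768 0.00092235 0.12850295] 0.017517713705807663 [ 0.8603059  -0.54513776 -2.27346266]
the job is handed in; nothing more can be done
None
```

I placed the house upright on the case floor and let go of it. The cover is now held by its handle, level, above the case, and I handed in at about 20 s. No verdict came back.

**House:** I pinched its upper half, turned it upright and lowered it until I felt the floor. The side, scene and wrist pictures afterwards showed it standing near the middle with the fingers clear. My last measurement of its position was at release, before I fetched the cover.

**Cover:** I gripped it at 50 N, with the fingers stopped at 17.5 mm on the 18 mm bar.
- **Position:** The last measurement put its centre at (0.564, 0.001) m with a turn of -1.0°. The case is at (0.5636, 0.0005) m with a turn of -1.3°, so each hole should be within about 1–2 mm of its threaded hole.
- **Height:** The underside is about 23–25 mm above the rim, and the pictures show no contact.

**Checks that disagreed:**
- **Fingertips:** In all three cameras the fingertips sat about 15 mm behind the reported TCP, not 17 mm ahead of it as stated. I worked from the cameras, and both grasps came out right.
- **Floor contact:** The house touched down about 5 mm sooner than I expected. The force peaked at about 33 N, along the fingers.
- **Cover in the grip:** It sat about 6 mm lower than I first assumed. I re-measured this and corrected it before the final hover.
- **Case holes in the scene camera:** The two near brass holes, partly hidden by the cover, read 3–6 mm off in that last view. I relied on the earlier clear wrist views of the case, which agreed with each other to 0.2 mm.

I did not move the screwdriver, jar or ring.

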